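# Check the cells of a battery pack with the foot switch

## Robot

A 6-joint arm with a two-finger parallel gripper is mounted at the origin on the work surface. World frame = base frame: x ahead of the robot, y to its left, z up, the work surface at z = 0. Lengths are in m, angles in rad, forces in N, time in s.
With the tool pointing down it reaches from about 0.35 to 0.975 m from the base axis. Payload 4.9 kg.
Tool frame: the origin (TCP) lies at the very end of the fingers, on their centre line; the grasp point (between the pads) lies 19 mm behind it; z points along the fingers, y is the line along which they close (so a half turn about z gives the same grasp; the last joint's range is limited). The gripper opens to 85 mm and grips with 20 to 120 N. Pads are 22 mm wide; open, the fingers measure 114 mm over their backs; the gripper's body (76 mm by 85 mm) begins 54 mm behind the grasp point. The pads swing forward as they close: fully open they stand 13 mm farther back than shut.
Start: joints at [-1.246, 0.053, 1.613, -0, 1.476, -0.119], TCP at [0.268, -0.564, 0.231] pointing down, gripper open.
Joint ranges: [-3.01, 3.01], [-1.01, 2.22], [0.06, 2.58], [-1.02, 4.17], [0.09, 2.62], [-3.14, 3.14]. Speed limits (rad/s): [2.57, 2.57, 3.14, 3.14, 3.14, 3.14].

## Interface

Orientations are given as a unit quaternion [w, x, y, z].
In Python, from plant import manip gives the robot as it stands.
- The arm moves only by the tool send_rows, never from a script. Its argument "increments" is a list of rows, each an object of numbers: "claw": the closure, from -1 (fully open) to 1 (shut); "dx", "dy", "dz": the shift along the tool's x, y, z in units of 0.5 m (1.0 is 0.5 m); "yaw": the turn about the tool's z in units of 1.5 rad (1.0 is 1.5 rad). A call has 1 to 20 rows; each row is the pose to reach, as a shift and turn from the pose commanded when the call began, along the tool's axes at that moment; what a row does not reach only later rows make up. A row lasts 1/8 s, in which the tool goes at most 62.5 mm and 10.7 degrees, less where a joint would pass 70% of its speed; a pose out of reach is approached as far as the arm can. A call with a number of a shift or a turn outside -1 to 1 is refused whole. A call with a gripper value outside its range is refused whole. The fingers move at their own pace and stop on an object; the grip force is fixed at half the most. Time passes only in rows, so rows that repeat a pose let the fingers close. It gives the time, the measured TCP pose, the force, the opening and the grip force at its end, in the units of the state.
- manip.state(): the state, without advancing time (a new reading comes with each control period).
- manip.grab_frame(name): name is "scene" or "top" or "wrist"; returns the picture (480x640x3 uint8, red, green, blue); there is no depth.
- manip.camera_params(name): a dict with "camera_matrix" (3x3 intrinsics, pixels), "extrinsics" (4x4, takes a point from world to camera coordinates); the wrist camera has in their place "tool_from_camera" (4x4, takes a point from camera to tool coordinates, whose origin is the TCP and whose axes are the flange's). Camera axes: x right, y down, z forward; pixel columns grow to the right and rows downward; lengths in m; the calibration is good to about 2 mm. A picture is of the moment at which its call begins: read the wrist's pose just before it. camera_params takes no time and is no camera call.
- manip.job_done(): hands the job in; it is judged then, once.
The state is a dict: "time": time; "joint_pos": joint angles; "joint_vel": joint speeds; "joint_efforts": joint torques, N m; "tool_pos": TCP position; "tool_rot": TCP orientation; "contact_force": force on the tool from outside, world axes, zero at the start; "ft_torque": the same for the moment, N m; "gripper_width": opening from 0.0 (shut) to 1.0 (fully open); "grasp_force": force on a finger pad.
Only numpy, scipy, OpenCV 4.12 (cv2) and the standard library are available. Lean on these libraries where they do the work, as an engineer would, in place of code of your own. Each camera call takes 0.05 s, during which the arm holds its last target. There are 200 camera calls.

## Task

Check the blue cells standing on the mat one after another, working along the row from the robot's left to its right: stand the cell upright in the tester's nest, let go of it, press the foot switch treadle down to its stop and keep it there for a good second so that the contact arm rests on the cell, then let it up and move the cell to the pack's holder, standing it upright right down in any free bore. At the end every cell stands in the holder, the nest is empty, the treadle is up, and the mug, tape roll, marker and screwdriver lying about are still where they were.

Things in the scene. Friction and masses are not known exactly. Their poses are not given: they have to be found in the camera images.
- cell1: Lithium cell, blue sleeve, 32 mm diameter, 70 mm tall, 0.14 kg, upright on the mat, steel + button (2 mm) on top; origin at the centre of its underside, z up. All look alike. It has the leftmost place (greatest y) of the row's four; only two or three are filled, and an absent cell reads None from the start.
- cell2: Lithium cell, blue sleeve, 32 mm diameter, 70 mm tall, 0.14 kg, upright on the mat, steel + button (2 mm) on top; origin at the centre of its underside, z up. All look alike. It has the second place from the left of the row's four; only two or three are filled, and an absent cell reads None from the start.
- cell3: Lithium cell, blue sleeve, 32 mm diameter, 70 mm tall, 0.14 kg, upright on the mat, steel + button (2 mm) on top; origin at the centre of its underside, z up. All look alike. It has the third place from the left of the row's four; only two or three are filled, and an absent cell reads None from the start.
- cell4: Lithium cell, blue sleeve, 32 mm diameter, 70 mm tall, 0.14 kg, upright on the mat, steel + button (2 mm) on top; origin at the centre of its underside, z up. All look alike. It has the rightmost place (least y) of the row's four; only two or three are filled, and an absent cell reads None from the start.
- mat: Black anti-static mat, 130 x 310 x 3 mm, fixed, on the robot's left; the row of cells stands along its y axis at y about +105, +35, -35 and -105 mm (each up to 6 mm off), x within 12 mm of 0. Origin at the centre of its underside.
- tester: Bench cell tester, fixed. Origin on the desk under the nest axis; x points away from the robot to its case. Grey deck 22 mm high, 55 mm to -x and 60 mm to either side. Black nest block 56 x 56 mm, top 52 mm above the desk, one vertical bore 35 mm in diameter, 25 mm deep, chamfered 3 mm. The case (160 x 220 x 130 mm high) begins 115 mm behind the bore axis.
- contact_arm (a joint): Tester's contact arm, 98 mm long, hinged on a bracket 95 mm behind the bore axis, 118 mm above the desk. 0: up, leaning 0.2 rad back, its tip 214 mm above the desk; 1.77: down over the nest, its brass probe on the cell. Driven by the treadle alone, 7.37 times the treadle's angle.
- probe (a point): Tip of the contact arm's brass probe, 95 mm along the arm from its hinge; with the treadle on its stop it comes down on the button of the cell in the nest, 72 mm above the cell's underside.
- nest (a point): Centre of the floor of the nest's bore, 27 mm above the desk: the underside of a seated cell rests here (its top is then 97 mm above the desk, 45 mm of it standing out of the block).
- footswitch: Foot switch stuck fast to the desk, used as a hand pedal: grey base 180 x 104 mm, side cheeks 46 mm high, dark treadle with ribbed rubber pad. Origin at the centre of its underside; x runs from the raised toe end of the treadle (-x, robot side) to the hinge (+x). It changes places with the holder from start to start.
- pad (a point): Point to press: on the top of the treadle's rubber pad, on its centre line, 120 mm from the hinge; it moves with the treadle. About 74 mm above the desk when the treadle is up and 46 mm when it is down on its stop (28 mm of travel). The treadle is 80 mm wide and reaches 33 mm beyond this point.
- treadle (a joint): Angle of the foot switch's treadle, rad: 0 up at rest, 0.24 down on its stop; a spring returns it. Pressed at point pad it takes about 3 N to start and 10 N to hold on the stop. As it goes down it swings the tester's contact arm over onto the cell in the nest; let up, the arm swings back clear.
- holder: Black holder of the battery pack, standing loose on the desk (0.6 kg; it may be knocked a few cm aside during the run), 190 (x) x 58 (y) x 28 mm high, with four round bores in a row along its x axis at x = -66, -22, 22 and 66 mm, each 35 mm in diameter, 22 mm deep, chamfered by 3 mm. All empty at the start. Origin at the centre of its underside.
- bore1 (a point): Centre of the floor of holder bore 1 (counted from -x), 6 mm above the desk: the underside of a seated cell rests here.
- bore2 (a point): Centre of the floor of holder bore 2 (counted from -x), 6 mm above the desk: the underside of a seated cell rests here.
- bore3 (a point): Centre of the floor of holder bore 3 (counted from -x), 6 mm above the desk: the underside of a seated cell rests here.
- bore4 (a point): Centre of the floor of holder bore 4 (counted from -x), 6 mm above the desk: the underside of a seated cell rests here.
- mug: White mug, 82 mm wide, 95 mm high, at the right-hand back; to be left alone. Origin at the centre of its underside.
- tape_roll: Roll of black tape lying flat, 90 mm across, 24 mm high, behind the mat; to be left alone. Origin at the centre of its underside.
- marker: White marker pen with green cap, 135 mm long, 19 mm thick, lying behind the foot switch and holder; to be left alone. Origin under its middle.
- screwdriver: Screwdriver, red handle, 160 mm long, lying across on the desk in front of the robot, between robot and tester; to be left alone. Origin under the tool.
Mind the look-alikes: they are no part of the job. What is shaped like the footswitch but green or turquoise is not meant.

How it is judged:
By the outcome, as a careful person would: the job done as asked, in the order asked, and still so for the second after the job is handed in, with the robot touching nothing.
Of cell1, cell2, cell3, cell4 only 2 to 3 are there at a start; the rules pass over those that are not, and their reading is None.
At some moment in a run one of holder may be knocked a few centimetres aside while the robot is not near it.
It also fails if it takes over 210 s, if anything falls off the work surface, if the arm or the gripper's body presses on something with over 40 N, if the wrist force passes 120 N, or if a joint passes its speed limit or range.

## Working session

There is one attempt and no reset: what is moved stays moved. The work goes in short steps, Python scripts to look and compute and a tool call to move; the robot and the scene stay as the last step left them, time stands still between calls to the robot, and variables do not carry over. Pictures are saved under pics/ and viewed, at most 14 in all, crops included, and the job is handed in when it is done.

Besides the shell and the picture viewer there is one more tool, called as a command line: name --argument value ..., lists and objects as JSON in quotes. send_rows: Moves the arm, as the interface text tells. Shifts and turns lie within -1 to 1; 1 stands for 0.5 m of shift or 1.5 rad of turn. Its arguments: {"type":"object","properties":{"increments":{"type":"array","items":{"type":"object","properties":{"claw":{"type":"number"},"dx":{"type":"number"},"dy":{"type":"number"},"dz":{"type":"number"},"yaw":{"type":"number"}}}}},"required":["increments"]}

```bash
ls; mkdir -p pics; python3 - <<'E'
from plant import manip
import cv2,numpy as np
np.set_printoptions(precision=4,suppress=True)
s=manip.state();print({k:s[k] for k in('time','tool_pos','tool_rot','gripper_width')})
for n in('scene','top'):
    cv2.imwrite(f'pics/{n}0.png',manip.grab_frame(n)[:,:,::-1])
    p=manip.camera_params(n);print(n,p['camera_matrix'],p['extrinsics'])
print(manip.camera_params('wrist'))
E
```

```text
pics
{'time': 0.0, 'tool_pos': array([ 0.2681, -0.5639,  0.2301]), 'tool_rot': array([-0.001 ,  0.9755,  0.2201, -0.0001]), 'gripper_width': 0.9987395511363215}
scene [[475.1652   0.     318.9937]
 [  0.     475.1652 237.3788]
 [  0.       0.       1.    ]] [[-0.1761  0.9844  0.0061  0.066 ]
 [ 0.6363  0.1185 -0.7623 -0.2084]
 [-0.7511 -0.1303 -0.6472  1.5514]
 [ 0.      0.      0.      1.    ]]
top [[441.4584   0.     314.778 ]
 [  0.     441.4584 238.2903]
 [  0.       0.       1.    ]] [[ 0.0041 -0.9998  0.0193 -0.011 ]
 [-0.9982 -0.0052 -0.0594  0.5065]
 [ 0.0595 -0.019  -0.998   1.1699]
 [ 0.      0.      0.      1.    ]]
{'camera_matrix': array([[405.877 ,   0.    , 320.7323],
       [  0.    , 405.877 , 233.1715],
       [  0.    ,   0.    ,   1.    ]]), 'tool_from_camera': array([[-0.0007, -0.9585, -0.2852,  0.0718],
       [ 1.    , -0.0005, -0.001 ,  0.0003],
       [ 0.0008, -0.2852,  0.9585, -0.1413],
       [ 0.    ,  0.    ,  0.    ,  1.    ]])}
```

View pics/top0.png

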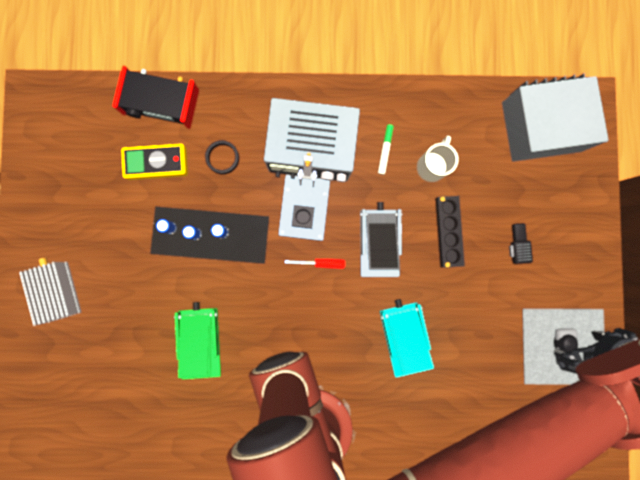

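View pics/scene0.png

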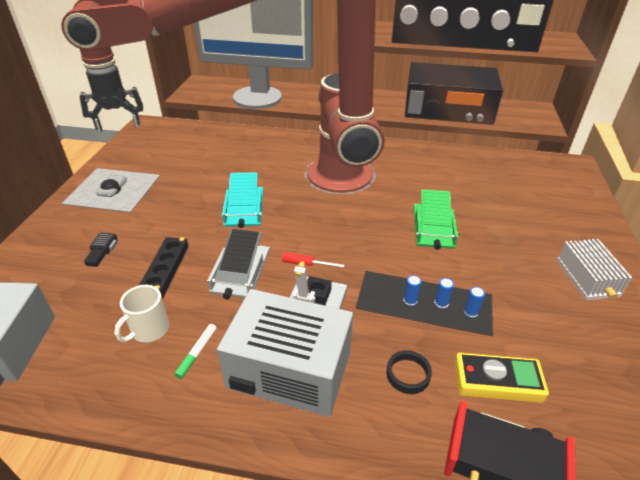

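The top view shows three blue cells at about (165,227), (191,232) and (218,231), which are places 1 to 3. The nest bore is at (303,216), the grey foot switch at (381,243) and the holder at (450,232). The scene view agrees. Next I'll measure with masks.

```bash
cat > h.py <<'E'
from plant import manip
import cv2,numpy as np
from scipy.spatial.transform import Rotation as R
np.set_printoptions(precision=4,suppress=True)
def cam(n):
    p=manip.camera_params(n)
    if n=='wrist':
        s=manip.state();T=np.eye(4);T[:3,:3]=R.from_quat(np.roll(s['tool_rot'],-1)).as_matrix();T[:3,3]=s['tool_pos']
        return p['camera_matrix'],T@p['tool_from_camera']
    return p['camera_matrix'],np.linalg.inv(p['extrinsics'])
def ray(c,uv,z):
    K,T=c;uv=np.atleast_2d(uv).astype(float)
    d=np.c_[uv,np.ones(len(uv))]@np.linalg.inv(K).T@T[:3,:3].T;o=T[:3,3]
    return o+d*((z-o[2])/d[:,2])[:,None]
def proj(c,P):
    K,T=c;q=(np.atleast_2d(P)-T[:3,3])@T[:3,:3]@K.T
    return q[:,:2]/q[:,2:]
def shot(n,f=None):
    c=cam(n);im=manip.grab_frame(n)[:,:,::-1].copy()
    if f:cv2.imwrite(f'pics/{f}.png',im)
    return c,im
def blobs(m,amin=30):
    cs,_=cv2.findContours(m.astype(np.uint8),cv2.RETR_EXTERNAL,cv2.CHAIN_APPROX_NONE)
    return [k for k in cs if cv2.contourArea(k)>=amin]
def togo(x,y,z,yaw=None):
    "dx,dy,dz (units .5 m), yaw (1.5 rad): shift from the measured pose; yaw = world angle of tool x"
    s=manip.state();M=R.from_quat(np.roll(s['tool_rot'],-1)).as_matrix()
    d=M.T@(np.array([x,y,z])-s['tool_pos'])/.5
    a=np.arctan2(M[1,0],M[0,0]);t=None if yaw is None else -(yaw-a)/1.5
    print('togo',d,'yaw',t,'now',s['tool_pos'],'ang',a,'t',s['time']);return d,t
E
python3 - <<'E'
from h import *
c=cam('top');im=cv2.imread('pics/top0.png');hsv=cv2.cvtColor(im,cv2.COLOR_BGR2HSV)
H,S,V=[hsv[...,i].astype(int) for i in range(3)]
for k in blobs((H>105)&(H<130)&(S>120)&(V>60)&(np.arange(480)[:,None]>190)&(np.arange(480)[:,None]<270),15):
    (u,v),r=cv2.minEnclosingCircle(k);print('blue',(u,v),r,ray(c,(u,v),.073))
def rect(m,z,name):
    for k in blobs(m,150):
        (u,v),(w,h),a=cv2.minAreaRect(k);b=ray(c,cv2.boxPoints(((u,v),(w,h),a)),z)
        e=b[1]-b[0],b[2]-b[1];l=max(e,key=np.linalg.norm)
        print(name,(int(u),int(v)),b.mean(0),[np.linalg.norm(q) for q in e],np.degrees(np.arctan2(l[1],l[0])))
yy,xx=np.mgrid[:480,:640]
dark=(V<60)
rect(dark&(xx>425)&(xx<475)&(yy>185)&(yy<280),.028,'holder')
rect(dark&(xx>362)&(xx<400)&(yy>205)&(yy<280),.07,'pad')
rect(dark&(xx>145)&(xx<275)&(yy>200)&(yy<270),.003,'mat')
rect((V<110)&(xx>288)&(xx<320)&(yy>195)&(yy<235),.052,'nestblock')
rect((S<70)&(V>120)&(xx>270)&(xx<345)&(yy>180)&(yy<245),.022,'deck')
rect((S<70)&(V>120)&(xx>355)&(xx<410)&(yy>200)&(yy<285),.02,'fsbase')
rect((S<70)&(V>120)&(xx>255)&(xx<365)&(yy>90)&(yy<184),.13,'case')
cv2.imwrite('pics/crop0.png',cv2.resize(im[180:290,140:480],None,fx=2.3,fy=2.3,interpolation=cv2.INTER_CUBIC))
E
```

```text
blue (189.9794464111328, 231.86985778808594) 9.021592140197754 [[0.5178 0.3098 0.073 ]]
blue (217.8783721923828, 230.68919372558594) 8.324800491333008 [[0.5212 0.2392 0.073 ]]
blue (164.5, 226.0) 9.708344459533691 [[0.5324 0.3745 0.073 ]]
nestblock (303, 216) [0.5624 0.023  0.052 ] [np.float64(0.04174739554372525), np.float64(0.041930520663966665)] -179.73876249786483
deck (303, 208) [0.5867 0.0216 0.022 ] [np.float64(0.16181590529932985), np.float64(0.12327804553625804)] -6.041623013441438
fsbase (380, 242) [ 0.4963 -0.1848  0.02  ] [np.float64(0.11070341405898172), np.float64(0.17992742792032024)] 179.56452446012662
case (310, 143) [0.7322 0.0051 0.13  ] [np.float64(0.2083134664111408), np.float64(0.22277621843780532)] -96.2040849687966
```

View pics/crop0.png

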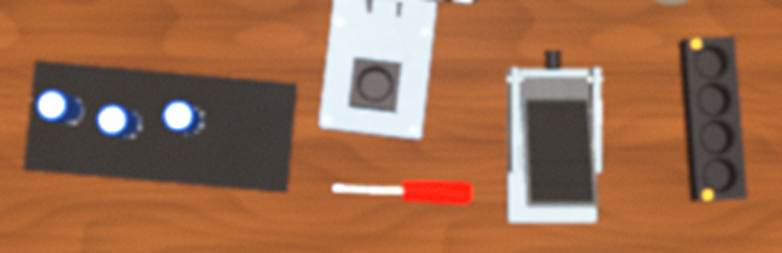

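The crop shows white cell tops at (51,104), (113,120) and (179,115). The nest bore is at (375,85), the pad centre at about (560,150), and the four holder bores run from (711,62) to (718,175). I'll convert these and then fly the wrist camera over each.

```bash
python3 - <<'E'
from h import *
c=cam('top')
f=lambda u,v:(140+u/2.3,180+v/2.3)
for n,u,v,z in [('c1',51,104,.073),('c2',113,120,.073),('c3',179,115,.073),('nest',375,85,.052),('b4',711,62,.028),('b1',718,175,.028),('padtoe',560,204,.08),('padhinge',558,101,.06),('fs near L',508,220,.02),('fs near R',596,220,.02),('fs hinge R',602,70,.046),('fs hinge L',508,70,.046),('arm tip',384,-55,.214)]:
    print(n,ray(c,f(u,v),z))
togo(.45,-.345,.28,1.484)
E
```

```text
c1 [[0.5344 0.3804 0.073 ]]
c2 [[0.517  0.3119 0.073 ]]
c3 [[0.523  0.2394 0.073 ]]
nest [[0.5599 0.0229 0.052 ]]
b4 [[ 0.5919 -0.3685  0.028 ]]
b1 [[ 0.4602 -0.3748  0.028 ]]
padtoe [[ 0.4264 -0.1818  0.08  ]]
padhinge [[ 0.5422 -0.1837  0.06  ]]
fs near L [[ 0.4071 -0.1318  0.02  ]]
fs near R [[ 0.4075 -0.2342  0.02  ]]
fs hinge R [[ 0.5794 -0.2369  0.046 ]]
fs hinge L [[ 0.5787 -0.129   0.046 ]]
arm tip [[0.6805 0.0136 0.214 ]]
togo [ 0.5164 -0.2395 -0.0991] yaw -0.6934663369774361 now [ 0.2682 -0.5639  0.2302] ang 0.44380049453384585 t 0.1
```

send_rows --increments '[{"dx":0.1,"dy":-0.05,"dz":-0.1,"claw":0.0},{"dx":0.7,"dy":-0.4,"dz":-0.1,"yaw":-0.69,"claw":0.0},{"dx":0.7,"dy":-0.4,"dz":-0.1,"yaw":-0.69,"claw":0.0},{"dx":0.7,"dy":-0.4,"dz":-0.1,"yaw":-0.69,"claw":0.0},{"dx":0.7,"dy":-0.4,"dz":-0.1,"yaw":-0.69,"claw":0.0},{"dx":0.7,"dy":-0.4,"dz":-0.1,"yaw":-0.69,"claw":0.0},{"dx":0.7,"dy":-0.4,"dz":-0.1,"yaw":-0.69,"claw":0.0},{"dx":0.7,"dy":-0.4,"dz":-0.1,"yaw":-0.69,"claw":0.0},{"dx":0.7,"dy":-0.4,"dz":-0.1,"yaw":-0.69,"claw":0.0},{"dx":0.7,"dy":-0.4,"dz":-0.1,"yaw":-0.69,"claw":0.0},{"dx":0.7,"dy":-0.4,"dz":-0.1,"yaw":-0.69,"claw":0.0},{"dx":0.7,"dy":-0.4,"dz":-0.1,"yaw":-0.69,"claw":0.0}]'

```text
invalid input
```

```bash
python3 - <<'E'
from h import *
shot('wrist','w1');s=manip.state();print(s['tool_pos'],s['gripper_width'],s['contact_force'])
togo(.53,.18,.27,1.484)
E
```

```text
[ 0.2682 -0.564   0.2303] 1.001400394778706 [-0.153   0.1176  0.2137]
togo [ 1.1118 -1.1192 -0.0773] yaw -0.693479048155528 now [ 0.2682 -0.564   0.2303] ang 0.4437814277667081 t 0.15
```

View pics/w1.png

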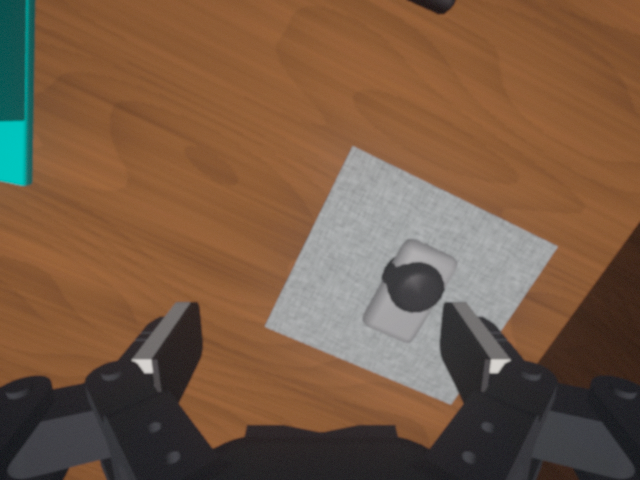

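The move was refused, so the wrist view shows only the start area (gripper over the desk mouse). I'll resend with every field in each row.

send_rows --increments '[{"dx":0.1,"dy":-0.05,"dz":-0.1,"yaw":0.0,"claw":0.0},{"dx":0.7,"dy":-0.4,"dz":-0.1,"yaw":-0.69,"claw":0.0},{"dx":0.7,"dy":-0.4,"dz":-0.1,"yaw":-0.69,"claw":0.0},{"dx":0.7,"dy":-0.4,"dz":-0.1,"yaw":-0.69,"claw":0.0},{"dx":0.7,"dy":-0.4,"dz":-0.1,"yaw":-0.69,"claw":0.0},{"dx":0.7,"dy":-0.4,"dz":-0.1,"yaw":-0.69,"claw":0.0},{"dx":0.7,"dy":-0.4,"dz":-0.1,"yaw":-0.69,"claw":0.0},{"dx":0.7,"dy":-0.4,"dz":-0.1,"yaw":-0.69,"claw":0.0},{"dx":0.7,"dy":-0.4,"dz":-0.1,"yaw":-0.69,"claw":0.0},{"dx":0.7,"dy":-0.4,"dz":-0.1,"yaw":-0.69,"claw":0.0},{"dx":0.7,"dy":-0.4,"dz":-0.1,"yaw":-0.69,"claw":0.0},{"dx":0.7,"dy":-0.4,"dz":-0.1,"yaw":-0.69,"claw":0.0}]'

```text
time: 1.65
tool_pos: [0.4982, -0.2342, 0.2813]
tool_rot: [-0.0, 0.739, 0.673, -0.0]
contact_force: [-0.7, -0.5, -0.5]
gripper_width: 0.499
grasp_force: 0.0
```

```bash
python3 - <<'E'
from h import *
shot('wrist','w2')
togo(.53,.2,.28,1.484)
E
```

```text
togo [ 0.8702 -0.0175  0.0026] yaw -0.004157520963642784 now [ 0.4983 -0.234   0.2813] ang 1.4777637185545358 t 1.7
```

View pics/w2.png

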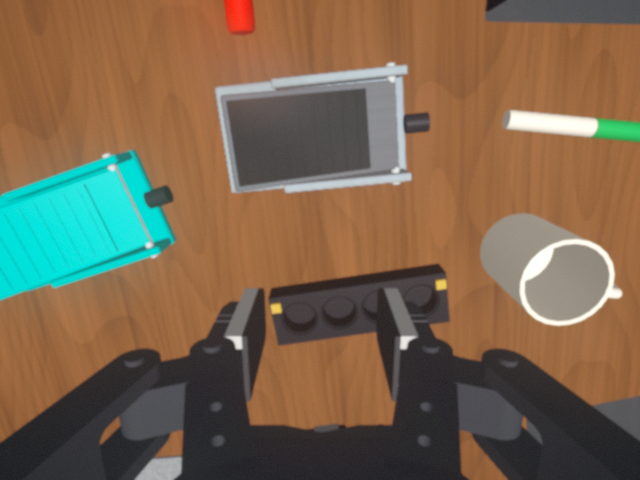

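This view (right = +x, up = +y) shows the holder bores at (300,318), (340,312), (381,305) and (420,298). The rubber pad's toe edge runs (227,100)–(233,187), and its hinge-side edge runs (367,90)–(370,170). On to the cells and nest.

send_rows --increments '[{"dx":0.84,"dy":-0.02,"dz":0.0,"yaw":0.0,"claw":-0.2},{"dx":0.84,"dy":-0.02,"dz":0.0,"yaw":0.0,"claw":-0.2},{"dx":0.84,"dy":-0.02,"dz":0.0,"yaw":0.0,"claw":-0.2},{"dx":0.84,"dy":-0.02,"dz":0.0,"yaw":0.0,"claw":-0.2},{"dx":0.84,"dy":-0.02,"dz":0.0,"yaw":0.0,"claw":-0.2},{"dx":0.84,"dy":-0.02,"dz":0.0,"yaw":0.0,"claw":-0.2},{"dx":0.84,"dy":-0.02,"dz":0.0,"yaw":0.0,"claw":-0.2},{"dx":0.84,"dy":-0.02,"dz":0.0,"yaw":0.0,"claw":-0.2},{"dx":0.84,"dy":-0.02,"dz":0.0,"yaw":0.0,"claw":-0.2}]'

```text
time: 2.82
tool_pos: [0.5272, 0.1852, 0.2812]
tool_rot: [0.0, 0.739, 0.674, -0.0]
contact_force: [0.0, -1.4, 0.9]
gripper_width: 0.601
grasp_force: 0.0
```

```bash
python3 - <<'E'
from h import *
shot('wrist','w3')
c=cam('wrist');print(c[1])
E
```

```text
[[ 0.9956 -0.0896 -0.0272  0.5334]
 [-0.0937 -0.9544 -0.2836  0.2564]
 [-0.0006  0.2849 -0.9586  0.4226]
 [ 0.      0.      0.      1.    ]]
```

View pics/w3.png

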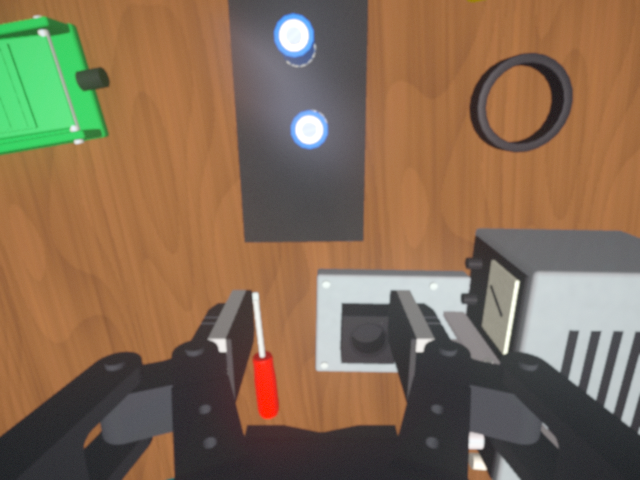

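The nest bore shows at (369,334). Cells 2 and 3 are at (294,37) and (310,129), and the tester is aligned with the image axes. I'll convert both views.

```bash
python3 - <<'E'
from h import *
c3=cam('wrist');p=manip.camera_params('wrist')
def camat(pos,ang):
    T=np.eye(4);T[:3,:3]=np.array([[np.cos(ang),np.sin(ang),0],[np.sin(ang),-np.cos(ang),0],[0,0,-1]]);T[:3,3]=pos
    return p['camera_matrix'],T@p['tool_from_camera']
c2=camat([.4983,-.234,.2813],1.4778)
im=cv2.imread('pics/w3.png');hsv=cv2.cvtColor(im,cv2.COLOR_BGR2HSV);H,S,V=[hsv[...,i].astype(int) for i in range(3)]
for k in blobs((V>150)&(S<60)&(np.arange(640)<345)&(np.arange(480)[:,None]<160),100):
    (u,v),r=cv2.minEnclosingCircle(k);print('celltop',(u,v),r,ray(c3,(u,v),.073))
g=cv2.cvtColor(im,cv2.COLOR_BGR2GRAY)
print('nest',ray(c3,(369,334),.052),'block edges',ray(c3,[(341,304),(341,362)],.052),'deck', ray(c3,[(317,270),(317,371),(470,271)],.022))
print('matcorner',ray(c3,[(245,241),(363,241),(229,0),(368,0)],.003))
print('bores',ray(c2,[(300,318),(340,312),(381,305),(420,298)],.028))
print('yellow',ray(c2,[(277,308),(441,285)],.028))
print('padtoe',ray(c2,[(227,100),(233,187)],.081),'padhinge',ray(c2,[(365,90),(370,170)],.06))
print('base toe',ray(c2,[(217,88),(233,191)],.046))
print('hinge pins',ray(c2,[(391,66),(396,181)],.046))
im2=cv2.imread('pics/w2.png')
a=cv2.resize(im2[50:200,210:420],None,fx=3.5,fy=3.5,interpolation=cv2.INTER_CUBIC)
cv2.imwrite('pics/crop1.png',a)
togo(.529,.37,.28)
E
```

```text
celltop (308.70928955078125, 129.1976776123047) 14.453968048095703 [[0.522  0.2441 0.073 ]]
celltop (58.0, 79.5) 53.95610046386719 [[0.3243 0.3018 0.073 ]]
celltop (293.5, 35.0) 16.37843894958496 [[0.5174 0.3165 0.073 ]]
nest [[0.5622 0.0345 0.052 ]] block edges [[0.5362 0.071  0.052 ]
 [0.5309 0.0041 0.052 ]] deck [[ 0.5143  0.0978  0.022 ]
 [ 0.5024 -0.0256  0.022 ]
 [ 0.6755  0.0815  0.022 ]]
matcorner [[0.4389 0.1311 0.003 ]
 [0.5663 0.1192 0.003 ]
 [0.4584 0.3633 0.003 ]
 [0.5858 0.3513 0.003 ]]
bores [[ 0.462  -0.3721  0.028 ]
 [ 0.5056 -0.369   0.028 ]
 [ 0.55   -0.3648  0.028 ]
 [ 0.5917 -0.3605  0.028 ]]
yellow [[ 0.4387 -0.3579  0.028 ]
 [ 0.6141 -0.3475  0.028 ]]
padtoe [[ 0.4305 -0.1456  0.081 ]
 [ 0.4244 -0.2156  0.081 ]] padhinge [[ 0.5431 -0.1475  0.06  ]
 [ 0.5434 -0.2151  0.06  ]]
base toe [[ 0.4158 -0.1332  0.046 ]
 [ 0.4156 -0.2248  0.046 ]]
hinge pins [[ 0.5682 -0.1295  0.046 ]
 [ 0.5684 -0.2297  0.046 ]]
togo [ 0.3693 -0.031   0.0024] yaw None now [0.5273 0.1847 0.2813] ang 1.4777478044687746 t 2.875
```

View pics/crop1.png

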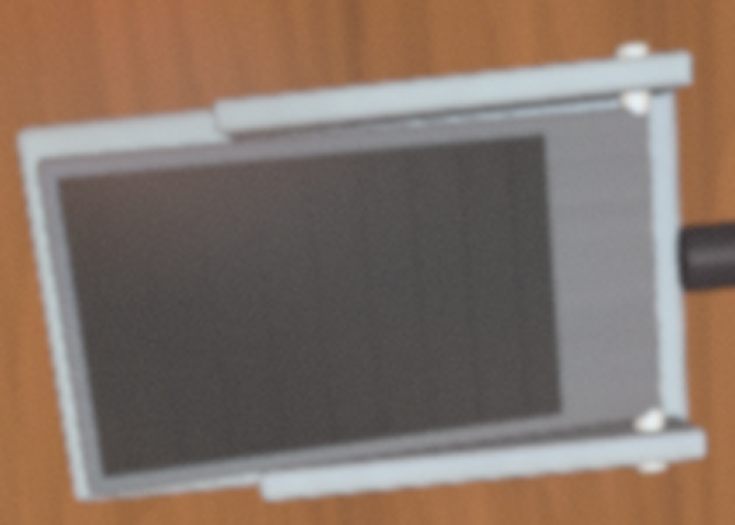

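The crop shows the pad's toe edge at (58,180)–(104,474) and the hinge pins at x≈(633–651), so the press point is near (0.452, -0.181). The top and wrist views disagree by about 5 mm in y, so I'll look from close over cell 1 and calibrate by touch.

send_rows --increments '[{"dx":0.4,"dy":-0.025,"dz":0.22,"yaw":0.0,"claw":-0.3},{"dx":0.4,"dy":-0.025,"dz":0.22,"yaw":0.0,"claw":-0.3},{"dx":0.4,"dy":-0.025,"dz":0.22,"yaw":0.0,"claw":-0.3},{"dx":0.4,"dy":-0.025,"dz":0.22,"yaw":0.0,"claw":-0.3},{"dx":0.4,"dy":-0.025,"dz":0.22,"yaw":0.0,"claw":-0.3},{"dx":0.4,"dy":-0.025,"dz":0.22,"yaw":0.0,"claw":-0.3},{"dx":0.4,"dy":-0.025,"dz":0.22,"yaw":0.0,"claw":-0.3}]'

```text
time: 3.75
tool_pos: [0.5343, 0.3846, 0.1729]
tool_rot: [0.0, 0.74, 0.673, 0.001]
contact_force: [0.1, 0.2, -0.1]
gripper_width: 0.646
grasp_force: 0.0
```

```bash
cat >> h.py <<'E'
def celltops(z=.073,f=None):
    c,im=shot('wrist',f);hsv=cv2.cvtColor(im,cv2.COLOR_BGR2HSV);H,S,V=[hsv[...,i].astype(int) for i in range(3)]
    out=[]
    m=(((V>150)&(S<60))|((H>95)&(H<130)&(S>60)&(V>110))).astype(np.uint8)
    for k in blobs((V>170)&(S<60),200):
        (u,v),r=cv2.minEnclosingCircle(k);P=ray(c,(u,v),z)[0];Q=ray(c,(u+r,v),z)[0]
        if abs(cv2.contourArea(k)/(np.pi*r*r))>.75:out.append(P);print('top',(u,v),r,P,'rad',np.linalg.norm(Q-P))
    return out
E
python3 - <<'E'
from h import *
o=celltops(f='w4')
for P in o:togo(P[0],P[1],.035)
E
```

```text
top (322.5, 420.5) 15.890348434448242 [0.5218 0.2453 0.073 ] rad 0.011411324149169304
top (305.1764831542969, 332.0) 17.292604446411133 [0.5169 0.3175 0.073 ] rad 0.01155396499668003
top (319.0, 234.5294189453125) 18.592897415161133 [0.5326 0.3843 0.073 ] rad 0.011541150539780283
top (581.2227783203125, 157.7772216796875) 35.92190170288086 [0.6907 0.4165 0.073 ] rad 0.021157617653258253
togo [-0.2803  0.001   0.2754] yaw None now [0.5341 0.3848 0.1729] ang 1.4768295633867827 t 3.8
togo [-0.1374 -0.0222  0.2755] yaw None now [0.5341 0.3848 0.1729] ang 1.4768295633867827 t 3.8
togo [-0.0015 -0.0035  0.2757] yaw None now [0.5341 0.3848 0.1729] ang 1.4768295633867827 t 3.8
togo [0.0923 0.3053 0.2764] yaw None now [0.5341 0.3848 0.1729] ang 1.4768295633867827 t 3.8
```

View pics/w4.png

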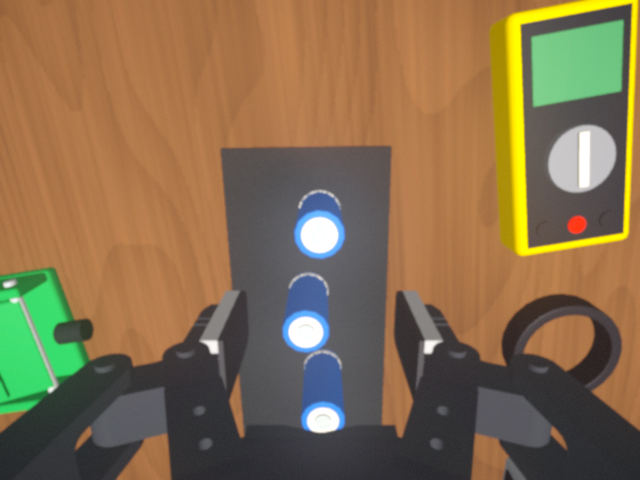

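The wrist view shows cell 1's top at (319,234), with cells 2 and 3 at (305,332) and (322,420), in agreement with the previous wrist view. I'll descend and squeeze at two yaws to centre the cell and calibrate.

send_rows --increments '[{"dx":-0.002,"dy":-0.004,"dz":0.15,"yaw":0.0,"claw":-0.3},{"dx":-0.002,"dy":-0.004,"dz":0.22,"yaw":0.0,"claw":-0.3},{"dx":-0.002,"dy":-0.004,"dz":0.25,"yaw":0.0,"claw":-0.3},{"dx":-0.002,"dy":-0.004,"dz":0.278,"yaw":0.0,"claw":-0.3},{"dx":-0.002,"dy":-0.004,"dz":0.278,"yaw":0.0,"claw":-0.3},{"dx":-0.002,"dy":-0.004,"dz":0.278,"yaw":0.0,"claw":0.3},{"dx":-0.002,"dy":-0.004,"dz":0.278,"yaw":0.0,"claw":0.3},{"dx":-0.002,"dy":-0.004,"dz":0.278,"yaw":0.0,"claw":0.3},{"dx":-0.002,"dy":-0.004,"dz":0.278,"yaw":0.0,"claw":0.3}]'

```text
time: 4.92
tool_pos: [0.5325, 0.3859, 0.0346]
tool_rot: [0.0, 0.739, 0.674, 0.002]
contact_force: [0.0, 0.1, 5.9]
gripper_width: 0.362
grasp_force: 50.4
```

send_rows --increments '[{"dx":0,"dy":0,"dz":0,"yaw":0.0,"claw":-0.22},{"dx":0,"dy":0,"dz":0,"yaw":0.0,"claw":-0.22},{"dx":0,"dy":0,"dz":0,"yaw":-1.0,"claw":-0.22},{"dx":0,"dy":0,"dz":0,"yaw":-1.0,"claw":-0.22},{"dx":0,"dy":0,"dz":0,"yaw":-1.0,"claw":-0.22},{"dx":0,"dy":0,"dz":0,"yaw":-1.0,"claw":-0.22},{"dx":0,"dy":0,"dz":0,"yaw":-1.0,"claw":-0.22},{"dx":0,"dy":0,"dz":0,"yaw":-1.0,"claw":-0.22},{"dx":0,"dy":0,"dz":0,"yaw":-1.0,"claw":-0.22},{"dx":0,"dy":0,"dz":0,"yaw":-1.0,"claw":-0.22},{"dx":0,"dy":0,"dz":0,"yaw":-1.0,"claw":-0.22},{"dx":0,"dy":0,"dz":0,"yaw":-1.0,"claw":-0.22},{"dx":0,"dy":0,"dz":0,"yaw":-1.0,"claw":0.3},{"dx":0,"dy":0,"dz":0,"yaw":-1.0,"claw":0.3},{"dx":0,"dy":0,"dz":0,"yaw":-1.0,"claw":0.3},{"dx":0,"dy":0,"dz":0,"yaw":-1.0,"claw":0.3}]'

```text
time: 6.92
tool_pos: [0.5311, 0.3851, 0.0324]
tool_rot: [0.0, 0.081, 0.997, 0.0]
contact_force: [0.3, 0.5, -0.1]
gripper_width: 0.364
grasp_force: 50.5
```

send_rows --increments '[{"dx":0,"dy":0,"dz":0,"yaw":0.0,"claw":-0.22},{"dx":0,"dy":0,"dz":0,"yaw":0.0,"claw":-0.22},{"dx":0,"dy":0,"dz":0,"yaw":0.0,"claw":-0.22},{"dx":0,"dy":0,"dz":-0.1,"yaw":0.0,"claw":-0.22},{"dx":0,"dy":0,"dz":-0.28,"yaw":0.0,"claw":-0.22},{"dx":0,"dy":0,"dz":-0.28,"yaw":0.0,"claw":-0.22},{"dx":0,"dy":0,"dz":-0.28,"yaw":0.0,"claw":-0.22},{"dx":0,"dy":0,"dz":-0.28,"yaw":0.0,"claw":-0.22}]'

```text
time: 7.92
tool_pos: [0.5302, 0.3846, 0.1705]
tool_rot: [-0.001, 0.081, 0.997, -0.001]
contact_force: [0.4, -0.5, -0.8]
gripper_width: 0.611
grasp_force: 0.0
```

```bash
python3 - <<'E'
from h import *
celltops(f='w5');s=manip.state();print(s['tool_pos'],s['tool_rot'])
c,im=shot('top','t5')
hsv=cv2.cvtColor(im,cv2.COLOR_BGR2HSV);H,S,V=[hsv[...,i].astype(int) for i in range(3)]
E
```

```text
top (99.0, 258.5) 19.52572250366211 [0.5215 0.2447 0.073 ] rad 0.012223193960931885
top (321.5997314453125, 239.19003295898438) 18.87140655517578 [0.5317 0.3842 0.073 ] rad 0.011634002605132317
top (209.99639892578125, 232.8309326171875) 19.318334579467773 [0.5165 0.3173 0.073 ] rad 0.011861203358756981
[0.5299 0.3845 0.1697] [-0.0016  0.0813  0.9967 -0.0011]
```

Close wrist readings agree with the touched position within 1 mm, so I trust the wrist camera. Next is a close look at the nest.

send_rows --increments '[{"dx":-0.177,"dy":-0.683,"dz":-0.01,"yaw":-0.045,"claw":-0.22},{"dx":-0.177,"dy":-0.683,"dz":-0.01,"yaw":-0.045,"claw":-0.22},{"dx":-0.177,"dy":-0.683,"dz":-0.01,"yaw":-0.045,"claw":-0.22},{"dx":-0.177,"dy":-0.683,"dz":-0.01,"yaw":-0.045,"claw":-0.22},{"dx":-0.177,"dy":-0.683,"dz":-0.01,"yaw":-0.045,"claw":-0.22},{"dx":-0.177,"dy":-0.683,"dz":-0.01,"yaw":-0.045,"claw":-0.22},{"dx":-0.177,"dy":-0.683,"dz":-0.01,"yaw":-0.045,"claw":-0.22},{"dx":-0.177,"dy":-0.683,"dz":-0.01,"yaw":-0.045,"claw":-0.22}]'

```text
time: 9.02
tool_pos: [0.5623, 0.0342, 0.1759]
tool_rot: [-0.001, 0.048, 0.999, 0.0]
contact_force: [-0.9, -0.5, 0.1]
gripper_width: 0.612
grasp_force: 0.0
```

```bash
python3 - <<'E'
from h import *
c,im=shot('wrist','w6');print(manip.state()['tool_pos'])
np.save('w6T.npy',c[1])
cv2.imwrite('pics/crop6.png',cv2.resize(im[130:330,180:480],None,fx=2.6,fy=2.6,interpolation=cv2.INTER_CUBIC))
E
```

```text
[0.5624 0.0347 0.1762]
```

View pics/crop6.png

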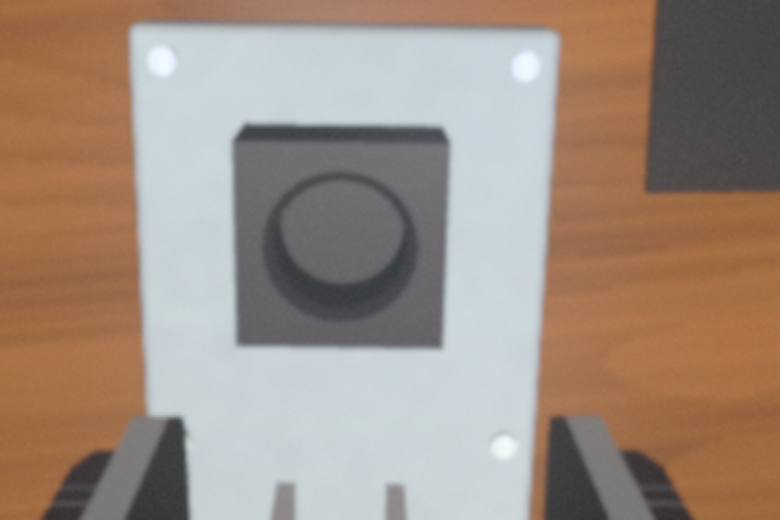

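The crop shows the block top's corners at (233,140), (450,140), (442,348) and (237,348). The bore rim spans x 263–418 and y 171–321, and the floor disc is centred at about (342,233).

```bash
python3 - <<'E'
from h import *
K=manip.camera_params('wrist')['camera_matrix'];c=(K,np.load('w6T.npy'))
f=lambda u,v:(180+u/2.6,130+v/2.6)
b=ray(c,[f(*q) for q in[(233,140),(450,140),(442,348),(237,348)]],.052);print(b.mean(0),b)
print('rim',ray(c,f(340.5,246),.052),ray(c,[f(263,246),f(418,246),f(340,171),f(340,321)],.052),'floor',ray(c,f(342,233),.027))
d=b[0]-b[1]+b[3]-b[2];print(np.degrees(np.arctan2(d[1],d[0])))
togo(.5310,.385,.0335,3.046)
E
```

```text
[0.5612 0.0272 0.052 ] [[ 0.5307  0.003   0.052 ]
 [ 0.536   0.0577  0.052 ]
 [ 0.5917  0.0514  0.052 ]
 [ 0.5864 -0.0033  0.052 ]]
rim [[0.5609 0.0272 0.052 ]] [[0.559  0.0071 0.052 ]
 [0.5629 0.0473 0.052 ]
 [0.5412 0.0291 0.052 ]
 [0.5815 0.025  0.052 ]] floor [[0.5639 0.0268 0.027 ]]
-95.52700124499239
togo [0.1281 0.6915 0.2859] yaw 0.0007793665742710232 now [0.5624 0.0347 0.1762] ang 3.0471690498614064 t 9.075
```

send_rows --increments '[{"dx":0.128,"dy":0.69,"dz":0.0,"yaw":0.0,"claw":-0.22},{"dx":0.128,"dy":0.69,"dz":0.0,"yaw":0.0,"claw":-0.22},{"dx":0.128,"dy":0.69,"dz":0.0,"yaw":0.0,"claw":-0.22},{"dx":0.128,"dy":0.69,"dz":0.0,"yaw":0.0,"claw":-0.22},{"dx":0.128,"dy":0.69,"dz":0.0,"yaw":0.0,"claw":-0.22},{"dx":0.128,"dy":0.69,"dz":0.0,"yaw":0.0,"claw":-0.22},{"dx":0.128,"dy":0.69,"dz":0.0,"yaw":0.0,"claw":-0.22},{"dx":0.128,"dy":0.69,"dz":0.1,"yaw":0.0,"claw":-0.22},{"dx":0.128,"dy":0.69,"dz":0.2,"yaw":0.0,"claw":-0.22},{"dx":0.128,"dy":0.69,"dz":0.25,"yaw":0.0,"claw":-0.22},{"dx":0.128,"dy":0.69,"dz":0.285,"yaw":0.0,"claw":-0.22},{"dx":0.128,"dy":0.69,"dz":0.285,"yaw":0.0,"claw":-0.22},{"dx":0.128,"dy":0.69,"dz":0.285,"yaw":0.0,"claw":0.3},{"dx":0.128,"dy":0.69,"dz":0.285,"yaw":0.0,"claw":0.3},{"dx":0.128,"dy":0.69,"dz":0.285,"yaw":0.0,"claw":0.3},{"dx":0.128,"dy":0.69,"dz":0.285,"yaw":0.0,"claw":0.3}]'

```text
time: 11.08
tool_pos: [0.5333, 0.384, 0.0368]
tool_rot: [0.001, 0.048, 0.999, 0.001]
contact_force: [0.2, -0.4, 6.0]
gripper_width: 0.361
grasp_force: 49.4
```

```bash
python3 - <<'E'
from h import *
togo(.5612,.0272,.16,3.046)
E
```

```text
togo [-0.1239 -0.7046 -0.2472] yaw 0.00024355335657263075 now [0.5333 0.384  0.0368] ang 3.0463653300348588 t 11.075
```

send_rows --increments '[{"dx":0,"dy":0,"dz":-0.1,"yaw":0.0,"claw":0.3},{"dx":0,"dy":0,"dz":-0.22,"yaw":0.0,"claw":0.3},{"dx":-0.124,"dy":-0.705,"dz":-0.25,"yaw":0.0,"claw":0.3},{"dx":-0.124,"dy":-0.705,"dz":-0.25,"yaw":0.0,"claw":0.3},{"dx":-0.124,"dy":-0.705,"dz":-0.25,"yaw":0.0,"claw":0.3},{"dx":-0.124,"dy":-0.705,"dz":-0.25,"yaw":0.0,"claw":0.3},{"dx":-0.124,"dy":-0.705,"dz":-0.25,"yaw":0.0,"claw":0.3},{"dx":-0.124,"dy":-0.705,"dz":-0.25,"yaw":0.0,"claw":0.3},{"dx":-0.124,"dy":-0.705,"dz":-0.25,"yaw":0.0,"claw":0.3},{"dx":-0.124,"dy":-0.705,"dz":-0.25,"yaw":0.0,"claw":0.3},{"dx":-0.124,"dy":-0.705,"dz":-0.25,"yaw":0.0,"claw":0.3}]'

```text
time: 12.45
tool_pos: [0.56, 0.0277, 0.1594]
tool_rot: [-0.0, 0.047, 0.999, 0.0]
contact_force: [0.6, 0.1, -2.1]
gripper_width: 0.362
grasp_force: 49.6
```

```bash
python3 - <<'E'
from h import *
c,im=shot('wrist','w7')
cv2.imwrite('pics/crop7.png',im[100:480,100:540])
togo(.5612,.0272,.062,3.046)
E
```

```text
togo [-0.0026 -0.0009  0.1949] yaw 0.0014638247740750288 now [0.56   0.0278 0.1594] ang 3.0481957371611124 t 12.5
```

View pics/crop7.png

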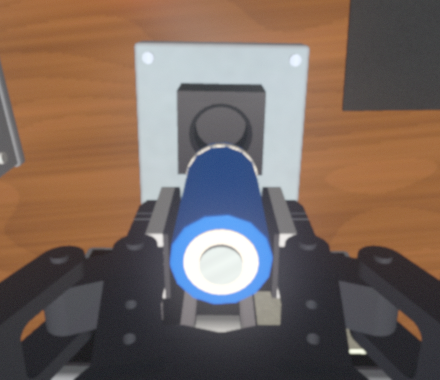

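The cell is held straight, with its top's outline centred at crop (221,259), about 99 px across. I'll check its offset from the TCP.

```bash
cat >> h.py <<'E'
def heldtop():
    "top of held cell in tool frame, from blue ring"
    c,im=shot('wrist');hsv=cv2.cvtColor(im,cv2.COLOR_BGR2HSV);H,S,V=[hsv[...,i].astype(int) for i in range(3)]
    m=((V>170)&(S<60))[300:420,260:390];k=max(blobs(m,200),key=cv2.contourArea).astype(float)
    (u,v),(a,b),_=cv2.fitEllipse(k.astype(np.float32)+np.float32([260,300]))
    p=manip.camera_params('wrist');K=p['camera_matrix']
    for tz in(-.034,-.038):
        T=p['tool_from_camera'];print('held',(u,v),a,b,'at tool z',tz,ray((K,T),(u,v),tz))
E
python3 - <<'E'
from h import *
heldtop()
E
```

```text
held (320.5386047363281, 361.49688720703125) 65.18451690673828 74.86947631835938 at tool z -0.034 [[ 0.0005 -0.0007 -0.034 ]]
held (320.5386047363281, 361.49688720703125) 65.18451690673828 74.86947631835938 at tool z -0.038 [[ 0.0032 -0.0007 -0.038 ]]
```

send_rows --increments '[{"dx":-0.006,"dy":0,"dz":0.08,"yaw":0.0,"claw":0.3},{"dx":-0.006,"dy":0,"dz":0.12,"yaw":0.0,"claw":0.3},{"dx":-0.006,"dy":0,"dz":0.14,"yaw":0.0,"claw":0.3},{"dx":-0.006,"dy":0,"dz":0.15,"yaw":0.0,"claw":0.3},{"dx":-0.006,"dy":0,"dz":0.158,"yaw":0.0,"claw":0.3},{"dx":-0.006,"dy":0,"dz":0.165,"yaw":0.0,"claw":0.3},{"dx":-0.006,"dy":0,"dz":0.165,"yaw":0.0,"claw":0.3}]'

```text
time: 13.42
tool_pos: [0.5634, 0.0262, 0.0775]
tool_rot: [0.0, 0.048, 0.999, -0.0]
contact_force: [-0.6, -0.5, -0.7]
gripper_width: 0.361
grasp_force: 49.6
```

send_rows --increments '[{"dx":0,"dy":0,"dz":0.01,"yaw":0.0,"claw":0.3},{"dx":0,"dy":0,"dz":0.02,"yaw":0.0,"claw":0.3},{"dx":0,"dy":0,"dz":0.028,"yaw":0.0,"claw":0.3},{"dx":0,"dy":0,"dz":0.032,"yaw":0.0,"claw":0.3},{"dx":0,"dy":0,"dz":0.032,"yaw":0.0,"claw":0.3}]'

```text
time: 14.05
tool_pos: [0.5633, 0.0262, 0.0612]
tool_rot: [-0.0, 0.048, 0.999, 0.0]
contact_force: [-0.2, 0.6, -1.5]
gripper_width: 0.363
grasp_force: 49.7
```

send_rows --increments '[{"dx":0,"dy":0,"dz":0,"yaw":0.0,"claw":-0.25},{"dx":0,"dy":0,"dz":0,"yaw":0.0,"claw":-0.25},{"dx":0,"dy":0,"dz":0,"yaw":0.0,"claw":-0.25},{"dx":0,"dy":0,"dz":-0.1,"yaw":0.0,"claw":-0.25},{"dx":0,"dy":0,"dz":-0.2,"yaw":0.0,"claw":-0.25},{"dx":0.0,"dy":0,"dz":-0.22,"yaw":0.0,"claw":-0.25},{"dx":0.182,"dy":-0.433,"dz":-0.2,"yaw":0.0,"claw":1},{"dx":0.182,"dy":-0.433,"dz":-0.2,"yaw":0.0,"claw":1},{"dx":0.182,"dy":-0.433,"dz":-0.2,"yaw":0.0,"claw":1},{"dx":0.182,"dy":-0.433,"dz":-0.2,"yaw":0.0,"claw":1},{"dx":0.182,"dy":-0.433,"dz":-0.2,"yaw":0.0,"claw":1},{"dx":0.182,"dy":-0.433,"dz":-0.12,"yaw":0.0,"claw":1},{"dx":0.182,"dy":-0.433,"dz":-0.12,"yaw":0.0,"claw":1}]'

```text
time: 15.68
tool_pos: [0.4499, -0.1785, 0.1176]
tool_rot: [-0.004, 0.047, 0.999, 0.002]
contact_force: [-0.8, 0.0, -0.6]
gripper_width: 0.0
grasp_force: 0.0
```

```bash
python3 - <<'E'
from h import *
c,im=shot('scene','s8');cv2.imwrite('pics/crop8.png',cv2.resize(im[200:360,150:420],None,fx=2.6,fy=2.6,interpolation=cv2.INTER_CUBIC))
togo(.452,-.181,.046,3.046);print(manip.state()['gripper_width'])
E
```

```text
togo [-0.0025 -0.0037  0.1473] yaw 0.0008983300256444338 now [ 0.4512 -0.1792  0.1196] ang 3.0473474950384665 t 15.725
0.0012129251537899306
```

View pics/crop8.png

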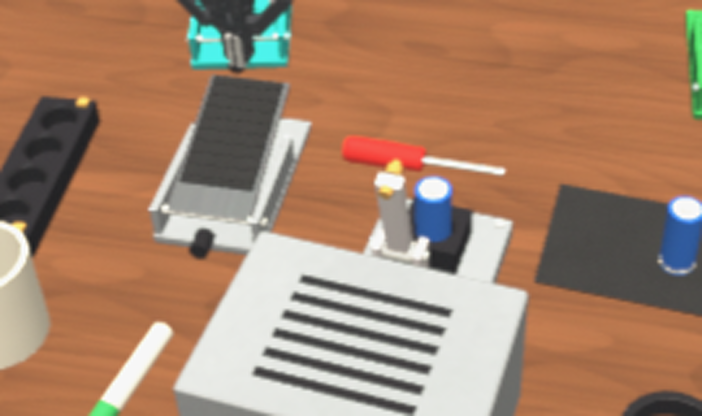

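Cell 1 stands upright in the nest at crop (433,205), and the shut gripper is above the treadle at (236,60). Pressing now.

send_rows --increments '[{"dx":-0.002,"dy":-0.003,"dz":0.06,"yaw":0.0,"claw":1},{"dx":-0.002,"dy":-0.003,"dz":0.09,"yaw":0.0,"claw":1},{"dx":-0.002,"dy":-0.003,"dz":0.11,"yaw":0.0,"claw":1},{"dx":-0.002,"dy":-0.003,"dz":0.12,"yaw":0.0,"claw":1},{"dx":-0.002,"dy":-0.003,"dz":0.13,"yaw":0.0,"claw":1},{"dx":-0.002,"dy":-0.003,"dz":0.14,"yaw":0.0,"claw":1},{"dx":-0.002,"dy":-0.003,"dz":0.146,"yaw":0.0,"claw":1},{"dx":-0.002,"dy":-0.003,"dz":0.146,"yaw":0.0,"claw":1}]'

```text
time: 16.73
tool_pos: [0.4532, -0.1827, 0.0494]
tool_rot: [-0.0, 0.048, 0.999, -0.0]
contact_force: [-4.4, 0.3, 7.3]
gripper_width: 0.002
grasp_force: 3.4
```

send_rows --increments '[{"dx":0,"dy":0,"dz":0.008,"yaw":0.0,"claw":1},{"dx":0,"dy":0,"dz":0.012,"yaw":0.0,"claw":1},{"dx":0,"dy":0,"dz":0.012,"yaw":0.0,"claw":1}]'

```text
time: 17.1
tool_pos: [0.4534, -0.1829, 0.0452]
tool_rot: [-0.0, 0.047, 0.999, -0.0]
contact_force: [-8.9, 2.5, 16.7]
gripper_width: 0.001
grasp_force: 8.2
```

send_rows --increments '[{"dx":0,"dy":0,"dz":0.003,"yaw":0.0,"claw":1},{"dx":0,"dy":0,"dz":0.003,"yaw":0.0,"claw":1},{"dx":0,"dy":0,"dz":0.003,"yaw":0.0,"claw":1},{"dx":0,"dy":0,"dz":0.003,"yaw":0.0,"claw":1},{"dx":0,"dy":0,"dz":0.003,"yaw":0.0,"claw":1},{"dx":0,"dy":0,"dz":0.003,"yaw":0.0,"claw":1},{"dx":0,"dy":0,"dz":0.003,"yaw":0.0,"claw":1}]'

```text
time: 17.98
tool_pos: [0.4534, -0.1829, 0.0448]
tool_rot: [-0.001, 0.047, 0.999, -0.0]
contact_force: [-12.1, 4.7, 25.8]
gripper_width: 0.001
grasp_force: 12.0
```

```bash
python3 - <<'E'
from h import *
c,im=shot('scene','s9');cv2.imwrite('pics/crop9.png',cv2.resize(im[200:360,150:420],None,fx=2.6,fy=2.6,interpolation=cv2.INTER_CUBIC))
togo(.452,-.181,.2,3.046)
E
```

```text
togo [ 0.0036  0.0033 -0.3104] yaw 0.0005378183540451312 now [ 0.4534 -0.1829  0.0448] ang 3.0468067275310675 t 18.025
```

View pics/crop9.png

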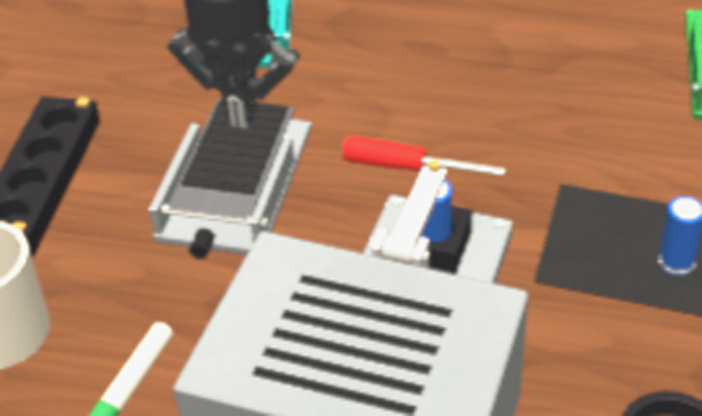

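The arm lies over cell 1's top at crop (435,170). The treadle is on its stop: 26 N with no further travel. I'll hold a little longer, release, then look at the holder.

send_rows --increments '[{"dx":0,"dy":0,"dz":0,"yaw":0.0,"claw":1},{"dx":0,"dy":0,"dz":0,"yaw":0.0,"claw":1},{"dx":0,"dy":0,"dz":0,"yaw":0.0,"claw":1},{"dx":0,"dy":0,"dz":0,"yaw":0.0,"claw":1},{"dx":0,"dy":0,"dz":-0.03,"yaw":0.0,"claw":1},{"dx":0,"dy":0,"dz":-0.06,"yaw":0.0,"claw":1},{"dx":0,"dy":0,"dz":-0.1,"yaw":0.0,"claw":1},{"dx":0,"dy":0,"dz":-0.2,"yaw":0.0,"claw":1},{"dx":-0.15,"dy":-0.36,"dz":-0.31,"yaw":0.0,"claw":-0.22},{"dx":-0.15,"dy":-0.36,"dz":-0.31,"yaw":0.0,"claw":-0.22},{"dx":-0.15,"dy":-0.36,"dz":-0.31,"yaw":0.0,"claw":-0.22},{"dx":-0.15,"dy":-0.36,"dz":-0.31,"yaw":0.0,"claw":-0.22},{"dx":-0.15,"dy":-0.36,"dz":-0.31,"yaw":0.0,"claw":-0.22},{"dx":-0.15,"dy":-0.36,"dz":-0.31,"yaw":0.0,"claw":-0.22},{"dx":-0.15,"dy":-0.36,"dz":-0.31,"yaw":0.0,"claw":-0.22}]'

```text
time: 19.9
tool_pos: [0.5101, -0.3669, 0.1951]
tool_rot: [-0.001, 0.047, 0.999, 0.001]
contact_force: [0.1, 0.3, -0.4]
gripper_width: 0.607
grasp_force: 0.0
```

```bash
cat >> h.py <<'E'
def holder(f=None):
    "holder pose from its two yellow end marks and the black top"
    c,im=shot('wrist',f);hsv=cv2.cvtColor(im,cv2.COLOR_BGR2HSV);H,S,V=[hsv[...,i].astype(int) for i in range(3)]
    for k in blobs((H>18)&(H<32)&(S>110)&(V>120),20):
        (u,v),wh,a=cv2.minAreaRect(k);print('yellow',(u,v),wh,ray(c,(u,v),.028))
    return c,im
E
python3 - <<'E'
from h import *
c,im=holder('w10');np.save('w10T.npy',c[1]);print(manip.state()['tool_pos'])
E
```

```text
yellow (367.5799865722656, 121.55998229980469) (14.283556938171387, 14.283556938171387) [[ 0.4466 -0.3267  0.028 ]]
[ 0.5102 -0.3671  0.1953]
```

View pics/w10.png

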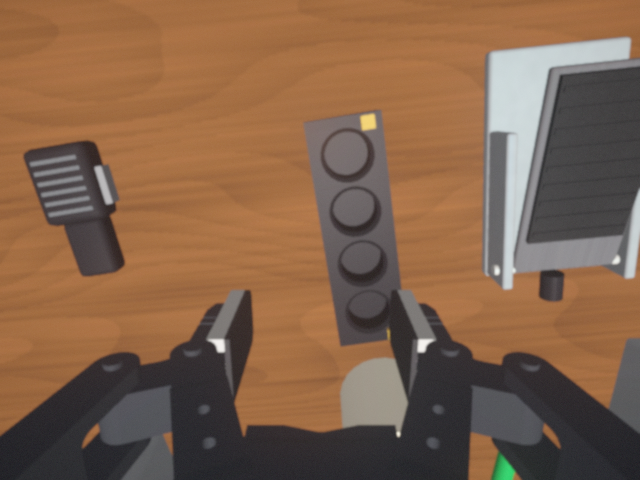

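The holder has shifted about 3 cm. Its rims now show at about (347,155), (356,211), (363,263) and (370,311), with a yellow mark at (368,122). Converting.

```bash
python3 - <<'E'
from h import *
K=manip.camera_params('wrist')['camera_matrix'];c=(K,np.load('w10T.npy'))
im=cv2.imread('pics/w10.png');g=cv2.cvtColor(im,cv2.COLOR_BGR2GRAY)
b=ray(c,[(347.5,155),(356,211.5),(363,263.5),(370,311.5)],.028);print(b,np.diff(b,axis=0),np.linalg.norm(b[3]-b[0]))
k=ray(c,[(305,122),(380,110),(341,346)],.028);print('corners',k,np.linalg.norm(k[0]-k[1]),np.linalg.norm(k[0]-k[2]))
a=np.arctan2(*(b[3]-b[0])[[1,0]]);m=b.mean(0);u=np.array([np.cos(a),np.sin(a),0])
print('ang',np.degrees(a),'centre',m,[m+u*t for t in(-.066,-.022,.022,.066)])
togo(.5633,.0262,.17,3.046)
E
```

```text
[[ 0.4693 -0.3432  0.028 ]
 [ 0.5133 -0.3399  0.028 ]
 [ 0.557  -0.3372  0.028 ]
 [ 0.6006 -0.3342  0.028 ]] [[0.044  0.0033 0.    ]
 [0.0437 0.0026 0.    ]
 [0.0435 0.0031 0.    ]] 0.13155933373155676
corners [[ 0.4426 -0.3724  0.028 ]
 [ 0.4393 -0.3172  0.028 ]
 [ 0.6311 -0.3611  0.028 ]] 0.0552969900373799 0.1888672871286137
ang 3.9111862747162105 centre [ 0.5351 -0.3386  0.028 ] [array([ 0.4692, -0.3431,  0.028 ]), array([ 0.5131, -0.3401,  0.028 ]), array([ 0.557 , -0.3371,  0.028 ]), array([ 0.6009, -0.3341,  0.028 ])]
togo [-0.0319  0.793   0.0511] yaw 0.0010695328121303287 now [ 0.5102 -0.3671  0.1953] ang 3.0476042992181953 t 19.95
```

send_rows --increments '[{"dx":-0.032,"dy":0.793,"dz":0.05,"yaw":0.0,"claw":-0.22},{"dx":-0.032,"dy":0.793,"dz":0.05,"yaw":0.0,"claw":-0.22},{"dx":-0.032,"dy":0.793,"dz":0.05,"yaw":0.0,"claw":-0.22},{"dx":-0.032,"dy":0.793,"dz":0.05,"yaw":0.0,"claw":-0.22},{"dx":-0.032,"dy":0.793,"dz":0.05,"yaw":0.0,"claw":-0.22},{"dx":-0.032,"dy":0.793,"dz":0.05,"yaw":0.0,"claw":-0.22},{"dx":-0.032,"dy":0.793,"dz":0.05,"yaw":0.0,"claw":-0.22},{"dx":-0.032,"dy":0.793,"dz":0.05,"yaw":0.0,"claw":-0.22},{"dx":-0.032,"dy":0.793,"dz":0.05,"yaw":0.0,"claw":-0.22},{"dx":-0.032,"dy":0.793,"dz":0.05,"yaw":0.0,"claw":-0.22}]'

```text
time: 21.2
tool_pos: [0.5641, 0.0236, 0.1709]
tool_rot: [0.0, 0.048, 0.999, -0.0]
contact_force: [0.3, -0.6, -0.5]
gripper_width: 0.607
grasp_force: 0.0
```

```bash
python3 - <<'E'
from h import *
celltops(.097,'w11');togo(.5633,.0262,.0612,3.046)
E
```

```text
togo [0.0022 0.0051 0.2195] yaw -0.0008359418921344286 now [0.5641 0.0236 0.1709] ang 3.044746087161798 t 21.25
```

```bash
python3 - <<'E'
from h import *
c=cam('wrist');im=cv2.imread('pics/w11.png');hsv=cv2.cvtColor(im,cv2.COLOR_BGR2HSV);H,S,V=[hsv[...,i].astype(int) for i in range(3)]
for k in blobs((H>100)&(H<130)&(S>120)&(V>50),100):print('blue',cv2.boundingRect(k),cv2.contourArea(k))
print([(r,[tuple(hsv[r,x]) for x in(300,312,322,332,345)]) for r in(210,235,250,265)])
E
```

```text
blue (298, 213, 56, 56) 2275.0
blue (307, 198, 31, 15) 182.5
blue (600, 104, 40, 49) 1528.0
[(210, [(np.uint8(115), np.uint8(17), np.uint8(89)), (np.uint8(110), np.uint8(125), np.uint8(135)), (np.uint8(111), np.uint8(120), np.uint8(138)), (np.uint8(111), np.uint8(118), np.uint8(138)), (np.uint8(116), np.uint8(21), np.uint8(167))]), (235, [(np.uint8(108), np.uint8(150), np.uint8(213)), (np.uint8(0), np.uint8(0), np.uint8(255)), (np.uint8(100), np.uint8(3), np.uint8(235)), (np.uint8(17), np.uint8(14), np.uint8(253)), (np.uint8(109), np.uint8(105), np.uint8(251))]), (250, [(np.uint8(108), np.uint8(148), np.uint8(224)), (np.uint8(0), np.uint8(0), np.uint8(255)), (np.uint8(103), np.uint8(18), np.uint8(253)), (np.uint8(102), np.uint8(18), np.uint8(252)), (np.uint8(114), np.uint8(30), np.uint8(253))]), (265, [(np.uint8(99), np.uint8(17), np.uint8(213)), (np.uint8(107), np.uint8(131), np.uint8(242)), (np.uint8(107), np.uint8(139), np.uint8(248)), (np.uint8(106), np.uint8(150), np.uint8(248)), (np.uint8(101), np.uint8(20), np.uint8(214))])]
```

The blue ring of cell 1's top is centred at (326,241), as expected, with no contact arm over it. Taking the cell.

send_rows --increments '[{"dx":0.002,"dy":0.005,"dz":0.1,"yaw":0.0,"claw":-0.22},{"dx":0.002,"dy":0.005,"dz":0.16,"yaw":0.0,"claw":-0.22},{"dx":0.002,"dy":0.005,"dz":0.2,"yaw":0.0,"claw":-0.22},{"dx":0.002,"dy":0.005,"dz":0.219,"yaw":0.0,"claw":-0.22},{"dx":0.002,"dy":0.005,"dz":0.219,"yaw":0.0,"claw":-0.22},{"dx":0.002,"dy":0.005,"dz":0.219,"yaw":0.0,"claw":0.3},{"dx":0.002,"dy":0.005,"dz":0.219,"yaw":0.0,"claw":0.3},{"dx":0.002,"dy":0.005,"dz":0.219,"yaw":0.0,"claw":0.3},{"dx":0.002,"dy":0.005,"dz":0.219,"yaw":0.0,"claw":0.3},{"dx":0.002,"dy":0.005,"dz":0.17,"yaw":0.0,"claw":0.3},{"dx":0.002,"dy":0.005,"dz":0.1,"yaw":0.0,"claw":0.3},{"dx":0.002,"dy":0.005,"dz":0.0,"yaw":0.0,"claw":0.3},{"dx":0.002,"dy":0.005,"dz":0.0,"yaw":0.0,"claw":0.3}]'

```text
time: 22.88
tool_pos: [0.5662, 0.0271, 0.1759]
tool_rot: [0.005, 0.048, 0.999, -0.0]
contact_force: [0.4, -0.3, -2.3]
gripper_width: 0.364
grasp_force: 47.8
```

```bash
python3 - <<'E'
from h import *
heldtop();togo(.557,-.337,.15,3.046)
E
```

```text
held (320.96533203125, 353.88922119140625) 64.52516174316406 73.89756774902344 at tool z -0.034 [[ 0.0031 -0.0006 -0.034 ]]
held (320.96533203125, 353.88922119140625) 64.52516174316406 73.89756774902344 at tool z -0.038 [[ 0.0057 -0.0006 -0.038 ]]
togo [-0.0541 -0.7265  0.0457] yaw 0.0002913643095835046 now [0.5645 0.0272 0.1728] ang 3.046437046464375 t 22.925
```

send_rows --increments '[{"dx":-0.06,"dy":-0.726,"dz":0.0,"yaw":0.0,"claw":0.3},{"dx":-0.06,"dy":-0.726,"dz":0.0,"yaw":0.0,"claw":0.3},{"dx":-0.06,"dy":-0.726,"dz":0.0,"yaw":0.0,"claw":0.3},{"dx":-0.06,"dy":-0.726,"dz":0.0,"yaw":0.0,"claw":0.3},{"dx":-0.06,"dy":-0.726,"dz":0.0,"yaw":0.0,"claw":0.3},{"dx":-0.06,"dy":-0.726,"dz":0.046,"yaw":0.0,"claw":0.3},{"dx":-0.06,"dy":-0.726,"dz":0.046,"yaw":0.0,"claw":0.3},{"dx":-0.06,"dy":-0.726,"dz":0.046,"yaw":0.0,"claw":0.3},{"dx":-0.06,"dy":-0.726,"dz":0.046,"yaw":0.0,"claw":0.3}]'

```text
time: 24.05
tool_pos: [0.5589, -0.3357, 0.1475]
tool_rot: [-0.0, 0.047, 0.999, 0.0]
contact_force: [-0.2, -0.0, -1.0]
gripper_width: 0.362
grasp_force: 47.9
```

```bash
python3 - <<'E'
from h import *
holder('w12');s=manip.state();print(s['tool_pos'],s['time']);heldtop()
togo(.56,-.337,.06,3.046)
E
```

```text
yellow (318.6416015625, 42.17051696777344) (19.995519638061523, 17.486576080322266) [[ 0.4463 -0.3267  0.028 ]]
[ 0.5591 -0.3357  0.148 ] 24.1
held (320.9524230957031, 353.8141174316406) 64.62252807617188 73.8854751586914 at tool z -0.034 [[ 0.0032 -0.0006 -0.034 ]]
held (320.9524230957031, 353.8141174316406) 64.62252807617188 73.8854751586914 at tool z -0.038 [[ 0.0058 -0.0006 -0.038 ]]
togo [-0.0017 -0.0021  0.1765] yaw 0.001308407506781369 now [ 0.5592 -0.3358  0.1483] ang 3.047962611260172 t 24.15
```

send_rows --increments '[{"dx":-0.002,"dy":-0.002,"dz":0.08,"yaw":0.0,"claw":0.3},{"dx":-0.002,"dy":-0.002,"dz":0.13,"yaw":0.0,"claw":0.3},{"dx":-0.002,"dy":-0.002,"dz":0.15,"yaw":0.0,"claw":0.3},{"dx":-0.002,"dy":-0.002,"dz":0.165,"yaw":0.0,"claw":0.3},{"dx":-0.002,"dy":-0.002,"dz":0.175,"yaw":0.0,"claw":0.3},{"dx":-0.002,"dy":-0.002,"dz":0.185,"yaw":0.0,"claw":0.3},{"dx":-0.002,"dy":-0.002,"dz":0.193,"yaw":0.0,"claw":0.3},{"dx":-0.002,"dy":-0.002,"dz":0.193,"yaw":0.0,"claw":0.3}]'

```text
time: 25.15
tool_pos: [0.5595, -0.338, 0.051]
tool_rot: [-0.0, 0.048, 0.999, 0.0]
contact_force: [-0.5, -0.9, -1.0]
gripper_width: 0.358
grasp_force: 47.9
```

send_rows --increments '[{"dx":0,"dy":0,"dz":0.01,"yaw":0.0,"claw":0.3},{"dx":0,"dy":0,"dz":0.018,"yaw":0.0,"claw":0.3},{"dx":0,"dy":0,"dz":0.021,"yaw":0.0,"claw":0.3},{"dx":0,"dy":0,"dz":0.021,"yaw":0.0,"claw":0.3}]'

```text
time: 25.65
tool_pos: [0.5598, -0.3382, 0.042]
tool_rot: [-0.0, 0.048, 0.999, 0.0]
contact_force: [-2.0, 2.0, 4.3]
gripper_width: 0.359
grasp_force: 48.5
```

send_rows --increments '[{"dx":0,"dy":0,"dz":0,"yaw":0.0,"claw":-0.22},{"dx":0,"dy":0,"dz":0,"yaw":0.0,"claw":-0.22},{"dx":0,"dy":0,"dz":0,"yaw":0.0,"claw":-0.22},{"dx":0,"dy":0,"dz":-0.1,"yaw":0.0,"claw":-0.22},{"dx":0,"dy":0,"dz":-0.2,"yaw":0.0,"claw":-0.22},{"dx":0,"dy":0,"dz":-0.28,"yaw":0.0,"claw":-0.22},{"dx":0,"dy":0,"dz":-0.28,"yaw":0.0,"claw":-0.22},{"dx":0,"dy":0,"dz":-0.28,"yaw":0.0,"claw":-0.22}]'

```text
time: 26.65
tool_pos: [0.5593, -0.3378, 0.18]
tool_rot: [-0.0, 0.048, 0.999, 0.0]
contact_force: [0.9, -0.3, -0.1]
gripper_width: 0.614
grasp_force: 0.0
```

```bash
python3 - <<'E'
from h import *
celltops(.076,'w13');holder()
togo(.5166,.3175,.19,3.046)
E
```

```text
top (319.32647705078125, 230.178955078125) 18.41680335998535 [ 0.5569 -0.339   0.076 ] rad 0.011589091353061068
yellow (356.9054260253906, 292.43243408203125) (13.97391414642334, 14.138313293457031) [[ 0.6231 -0.3154  0.028 ]]
yellow (321.0999755859375, 50.19999694824219) (17.677669525146484, 15.414929389953613) [[ 0.4462 -0.3267  0.028 ]]
togo [ 0.2085  1.2959 -0.0199] yaw 0.00018222024864744668 now [ 0.5587 -0.3374  0.1784] ang 3.046273330372971 t 26.75
```

Cell 1 sits in bore 3 at (0.557, -0.339) at the right height. On to cell 2.

send_rows --increments '[{"dx":0.2,"dy":0.6,"dz":-0.02,"yaw":0.0,"claw":-0.22},{"dx":0.2,"dy":0.98,"dz":-0.02,"yaw":0.0,"claw":-0.22},{"dx":0.2,"dy":0.98,"dz":-0.02,"yaw":0.0,"claw":-0.22},{"dx":0.2,"dy":0.98,"dz":-0.02,"yaw":0.0,"claw":-0.22},{"dx":0.2,"dy":0.98,"dz":-0.02,"yaw":0.0,"claw":-0.22},{"dx":0.2,"dy":0.98,"dz":-0.02,"yaw":0.0,"claw":-0.22},{"dx":0.2,"dy":0.98,"dz":-0.02,"yaw":0.0,"claw":-0.22},{"dx":0.2,"dy":0.98,"dz":-0.02,"yaw":0.0,"claw":-0.22}]'

```text
time: 27.75
tool_pos: [0.5054, 0.1603, 0.1891]
tool_rot: [-0.001, 0.048, 0.999, -0.0]
contact_force: [1.7, -0.4, 0.4]
gripper_width: 0.613
grasp_force: 0.0
```

```bash
python3 - <<'E'
from h import *
togo(.5166,.3175,.17,3.046)
E
```

```text
togo [0.0077 0.3152 0.0381] yaw 7.290654136197598e-05 now [0.5054 0.1603 0.1891] ang 3.046109359812043 t 27.75
```

send_rows --increments '[{"dx":0.008,"dy":0.315,"dz":0.038,"yaw":0.0,"claw":-0.22},{"dx":0.008,"dy":0.315,"dz":0.038,"yaw":0.0,"claw":-0.22},{"dx":0.008,"dy":0.315,"dz":0.038,"yaw":0.0,"claw":-0.22},{"dx":0.008,"dy":0.315,"dz":0.038,"yaw":0.0,"claw":-0.22},{"dx":0.008,"dy":0.315,"dz":0.038,"yaw":0.0,"claw":-0.22},{"dx":0.008,"dy":0.315,"dz":0.038,"yaw":0.0,"claw":-0.22}]'

```text
time: 28.5
tool_pos: [0.5178, 0.3144, 0.1715]
tool_rot: [-0.0, 0.048, 0.999, -0.0]
contact_force: [-0.2, -0.2, -0.1]
gripper_width: 0.612
grasp_force: 0.0
```

```bash
python3 - <<'E'
from h import *
celltops(.073,'w14')
togo(.5166,.3175,.034,3.046)
E
```

```text
top (211.0, 252.0) 18.973764419555664 [0.5214 0.2446 0.073 ] rad 0.011858623583375985
top (325.5, 233.89999389648438) 18.948974609375 [0.5166 0.3169 0.073 ] rad 0.011687652976861605
togo [0.0032 0.0058 0.2755] yaw -0.0008435550229431618 now [0.5179 0.3145 0.1718] ang 3.044734667465585 t 28.55
```

send_rows --increments '[{"dx":0.003,"dy":0.005,"dz":0.12,"yaw":0.0,"claw":-0.22},{"dx":0.003,"dy":0.005,"dz":0.2,"yaw":0.0,"claw":-0.22},{"dx":0.003,"dy":0.005,"dz":0.25,"yaw":0.0,"claw":-0.22},{"dx":0.003,"dy":0.005,"dz":0.275,"yaw":0.0,"claw":-0.22},{"dx":0.003,"dy":0.005,"dz":0.275,"yaw":0.0,"claw":-0.22},{"dx":0.003,"dy":0.005,"dz":0.275,"yaw":0.0,"claw":-0.22},{"dx":0.003,"dy":0.005,"dz":0.275,"yaw":0.0,"claw":0.3},{"dx":0.003,"dy":0.005,"dz":0.275,"yaw":0.0,"claw":0.3},{"dx":0.003,"dy":0.005,"dz":0.275,"yaw":0.0,"claw":0.3},{"dx":0.003,"dy":0.005,"dz":0.275,"yaw":0.0,"claw":0.3}]'

```text
time: 29.8
tool_pos: [0.5176, 0.3187, 0.036]
tool_rot: [0.001, 0.048, 0.999, 0.0]
contact_force: [-1.1, -0.4, 5.8]
gripper_width: 0.365
grasp_force: 49.9
```

```bash
python3 - <<'E'
from h import *
togo(.563,.0265,.16,3.046)
E
```

```text
togo [-0.1465 -0.5728 -0.2482] yaw 0.00026891503921522286 now [0.5176 0.3187 0.036 ] ang 3.0464033725588227 t 29.8
```

send_rows --increments '[{"dx":0,"dy":0,"dz":-0.1,"yaw":0.0,"claw":0.3},{"dx":0,"dy":0,"dz":-0.22,"yaw":0.0,"claw":0.3},{"dx":-0.146,"dy":-0.573,"dz":-0.248,"yaw":0.0,"claw":0.3},{"dx":-0.146,"dy":-0.573,"dz":-0.248,"yaw":0.0,"claw":0.3},{"dx":-0.146,"dy":-0.573,"dz":-0.248,"yaw":0.0,"claw":0.3},{"dx":-0.146,"dy":-0.573,"dz":-0.248,"yaw":0.0,"claw":0.3},{"dx":-0.146,"dy":-0.573,"dz":-0.248,"yaw":0.0,"claw":0.3},{"dx":-0.146,"dy":-0.573,"dz":-0.248,"yaw":0.0,"claw":0.3},{"dx":-0.146,"dy":-0.573,"dz":-0.248,"yaw":0.0,"claw":0.3},{"dx":-0.146,"dy":-0.573,"dz":-0.248,"yaw":0.0,"claw":0.3},{"dx":-0.146,"dy":-0.573,"dz":-0.248,"yaw":0.0,"claw":0.3}]'

```text
time: 31.18
tool_pos: [0.5617, 0.0273, 0.1581]
tool_rot: [-0.0, 0.047, 0.999, 0.0]
contact_force: [0.0, 0.4, -1.1]
gripper_width: 0.363
grasp_force: 50.2
```

```bash
python3 - <<'E'
from h import *
heldtop();togo(.563,.0268,.061,3.046)
E
```

```text
held (320.8968811035156, 365.4402160644531) 65.3223648071289 75.18670654296875 at tool z -0.034 [[-0.0009 -0.0006 -0.034 ]]
held (320.8968811035156, 365.4402160644531) 65.3223648071289 75.18670654296875 at tool z -0.038 [[ 0.0018 -0.0006 -0.038 ]]
togo [-0.0027 -0.0005  0.1943] yaw 0.0012793075623059498 now [0.5617 0.0271 0.1581] ang 3.0479189613434587 t 31.225
```

send_rows --increments '[{"dx":-0.001,"dy":0,"dz":0.08,"yaw":0.0,"claw":0.3},{"dx":-0.001,"dy":0,"dz":0.12,"yaw":0.0,"claw":0.3},{"dx":-0.001,"dy":0,"dz":0.14,"yaw":0.0,"claw":0.3},{"dx":-0.001,"dy":0,"dz":0.15,"yaw":0.0,"claw":0.3},{"dx":-0.001,"dy":0,"dz":0.158,"yaw":0.0,"claw":0.3},{"dx":-0.001,"dy":0,"dz":0.162,"yaw":0.0,"claw":0.3},{"dx":-0.001,"dy":0,"dz":0.162,"yaw":0.0,"claw":0.3}]'

```text
time: 32.1
tool_pos: [0.5627, 0.0262, 0.0777]
tool_rot: [0.0, 0.048, 0.999, 0.0]
contact_force: [-0.2, 0.9, -1.5]
gripper_width: 0.359
grasp_force: 50.2
```

send_rows --increments '[{"dx":0,"dy":0,"dz":0.012,"yaw":0.0,"claw":0.3},{"dx":0,"dy":0,"dz":0.022,"yaw":0.0,"claw":0.3},{"dx":0,"dy":0,"dz":0.03,"yaw":0.0,"claw":0.3},{"dx":0,"dy":0,"dz":0.033,"yaw":0.0,"claw":0.3},{"dx":0,"dy":0,"dz":0.033,"yaw":0.0,"claw":0.3},{"dx":0,"dy":0,"dz":0.033,"yaw":0.0,"claw":-0.25},{"dx":0,"dy":0,"dz":0.033,"yaw":0.0,"claw":-0.25},{"dx":0,"dy":0,"dz":0.033,"yaw":0.0,"claw":-0.25},{"dx":0,"dy":0,"dz":-0.07,"yaw":0.0,"claw":-0.25},{"dx":0,"dy":0,"dz":-0.17,"yaw":0.0,"claw":-0.25},{"dx":0,"dy":0,"dz":-0.18,"yaw":0.0,"claw":-0.25},{"dx":0.182,"dy":-0.435,"dz":-0.165,"yaw":0.0,"claw":1},{"dx":0.182,"dy":-0.435,"dz":-0.165,"yaw":0.0,"claw":1},{"dx":0.182,"dy":-0.435,"dz":-0.165,"yaw":0.0,"claw":1},{"dx":0.182,"dy":-0.435,"dz":-0.165,"yaw":0.0,"claw":1},{"dx":0.182,"dy":-0.435,"dz":-0.165,"yaw":0.0,"claw":1},{"dx":0.182,"dy":-0.435,"dz":-0.085,"yaw":0.0,"claw":1},{"dx":0.182,"dy":-0.435,"dz":-0.085,"yaw":0.0,"claw":1}]'

```text
time: 34.35
tool_pos: [0.4487, -0.1797, 0.1159]
tool_rot: [-0.004, 0.047, 0.999, 0.002]
contact_force: [-0.3, 0.9, -0.1]
gripper_width: -0.001
grasp_force: 0.0
```

```bash
python3 - <<'E'
from h import *
c,im=shot('scene','s15')
a=cv2.imread('pics/s8.png').astype(int);r=(slice(260,300),slice(290,335))
print('nest region diff to cell1 seated',np.abs(im[r].astype(int)-a[r]).mean(),np.abs(im[r].astype(int)-a[r]).max())
togo(.453,-.182,.046,3.046);print(manip.state()['gripper_width'])
E
```

```text
nest region diff to cell1 seated 1.241111111111111 63
togo [-0.0067 -0.003   0.144 ] yaw 0.0008259802378939677 now [ 0.4501 -0.1804  0.118 ] ang 3.0472389703568408 t 34.4
0.0014908263316800415
```

Cell 2's scene image matches the seated cell 1 (mean difference 1.2). Pressing.

send_rows --increments '[{"dx":-0.004,"dy":-0.003,"dz":0.06,"yaw":0.0,"claw":1},{"dx":-0.004,"dy":-0.003,"dz":0.09,"yaw":0.0,"claw":1},{"dx":-0.004,"dy":-0.003,"dz":0.11,"yaw":0.0,"claw":1},{"dx":-0.004,"dy":-0.003,"dz":0.12,"yaw":0.0,"claw":1},{"dx":-0.004,"dy":-0.003,"dz":0.13,"yaw":0.0,"claw":1},{"dx":-0.004,"dy":-0.003,"dz":0.14,"yaw":0.0,"claw":1},{"dx":-0.004,"dy":-0.003,"dz":0.148,"yaw":0.0,"claw":1},{"dx":-0.004,"dy":-0.003,"dz":0.155,"yaw":0.0,"claw":1},{"dx":-0.004,"dy":-0.003,"dz":0.158,"yaw":0.0,"claw":1},{"dx":-0.004,"dy":-0.003,"dz":0.158,"yaw":0.0,"claw":1},{"dx":-0.004,"dy":-0.003,"dz":0.158,"yaw":0.0,"claw":1}]'

```text
time: 35.78
tool_pos: [0.4531, -0.184, 0.0448]
tool_rot: [-0.001, 0.047, 0.999, -0.0]
contact_force: [-12.9, 5.2, 25.8]
gripper_width: -0.002
grasp_force: 12.4
```

send_rows --increments '[{"dx":0,"dy":0,"dz":0,"yaw":0.0,"claw":1},{"dx":0,"dy":0,"dz":0,"yaw":0.0,"claw":1},{"dx":0,"dy":0,"dz":0,"yaw":0.0,"claw":1},{"dx":0,"dy":0,"dz":0,"yaw":0.0,"claw":1},{"dx":0,"dy":0,"dz":0,"yaw":0.0,"claw":1},{"dx":0,"dy":0,"dz":0,"yaw":0.0,"claw":1},{"dx":0,"dy":0,"dz":0,"yaw":0.0,"claw":1},{"dx":0,"dy":0,"dz":0,"yaw":0.0,"claw":1},{"dx":0,"dy":0,"dz":0,"yaw":0.0,"claw":1},{"dx":0,"dy":0,"dz":0,"yaw":0.0,"claw":1},{"dx":0,"dy":0,"dz":-0.03,"yaw":0.0,"claw":1},{"dx":0,"dy":0,"dz":-0.06,"yaw":0.0,"claw":1},{"dx":0,"dy":0,"dz":-0.1,"yaw":0.0,"claw":1},{"dx":0,"dy":0,"dz":-0.2,"yaw":0.0,"claw":0.5},{"dx":0,"dy":0,"dz":-0.28,"yaw":0.0,"claw":-0.22}]'

```text
time: 37.65
tool_pos: [0.4527, -0.1834, 0.1824]
tool_rot: [-0.0, 0.048, 0.999, -0.0]
contact_force: [0.5, 0.0, -0.0]
gripper_width: 0.414
grasp_force: 0.0
```

```bash
python3 - <<'E'
from h import *
s=manip.state();print(s['tool_pos'],s['contact_force'],s['gripper_width'])
im=manip.grab_frame('scene')[:,:,::-1];b=cv2.imread('pics/s15.png').astype(int)
for n,r in(('arm',(slice(255,300),slice(290,320))),('treadle',(slice(235,285),slice(208,265)))):print(n,np.abs(im[r].astype(int)-b[r]).mean())
togo(.563,.0265,.19,3.046)
E
```

```text
[ 0.4527 -0.1834  0.1824] [ 0.5428  0.0433 -0.0443] 0.4139446035520708
arm 0.6167901234567901
treadle 0.6712280701754386
togo [-0.1738  0.4414 -0.0029] yaw 0.0003200159966191644 now [ 0.4555 -0.185   0.1888] ang 3.0464800239949286 t 37.7
```

send_rows --increments '[{"dx":-0.174,"dy":0.441,"dz":0.0,"yaw":0.0,"claw":-0.22},{"dx":-0.174,"dy":0.441,"dz":0.0,"yaw":0.0,"claw":-0.22},{"dx":-0.174,"dy":0.441,"dz":0.0,"yaw":0.0,"claw":-0.22},{"dx":-0.174,"dy":0.441,"dz":0.0,"yaw":0.0,"claw":-0.22},{"dx":-0.174,"dy":0.441,"dz":0.0,"yaw":0.0,"claw":-0.22},{"dx":-0.174,"dy":0.441,"dz":0.0,"yaw":0.0,"claw":-0.22},{"dx":-0.174,"dy":0.441,"dz":0.0,"yaw":0.0,"claw":-0.22}]'

```text
time: 38.58
tool_pos: [0.5601, 0.0267, 0.1806]
tool_rot: [-0.0, 0.048, 0.999, -0.0]
contact_force: [0.6, -0.3, -0.1]
gripper_width: 0.61
grasp_force: 0.0
```

```bash
python3 - <<'E'
from h import *
togo(.5622,.0265,.0612,3.046)
E
```

```text
togo [-0.0044  0.0001  0.2387] yaw -0.000848821349143473 now [0.5601 0.0267 0.1806] ang 3.0447267679762846 t 38.575
```

send_rows --increments '[{"dx":-0.003,"dy":0.0,"dz":0.1,"yaw":0.0,"claw":-0.22},{"dx":-0.003,"dy":0.0,"dz":0.17,"yaw":0.0,"claw":-0.22},{"dx":-0.003,"dy":0.0,"dz":0.21,"yaw":0.0,"claw":-0.22},{"dx":-0.003,"dy":0.0,"dz":0.238,"yaw":0.0,"claw":-0.22},{"dx":-0.003,"dy":0.0,"dz":0.238,"yaw":0.0,"claw":-0.22},{"dx":-0.003,"dy":0.0,"dz":0.238,"yaw":0.0,"claw":0.3},{"dx":-0.003,"dy":0.0,"dz":0.238,"yaw":0.0,"claw":0.3},{"dx":-0.003,"dy":0.0,"dz":0.238,"yaw":0.0,"claw":0.3},{"dx":-0.003,"dy":0.0,"dz":0.238,"yaw":0.0,"claw":0.3},{"dx":-0.003,"dy":0.0,"dz":0.18,"yaw":0.0,"claw":0.3},{"dx":-0.003,"dy":0.0,"dz":0.1,"yaw":0.0,"claw":0.3},{"dx":-0.003,"dy":0.0,"dz":0.0,"yaw":0.0,"claw":0.3},{"dx":-0.003,"dy":0.0,"dz":0.0,"yaw":0.0,"claw":0.3}]'

```text
time: 40.2
tool_pos: [0.5649, 0.0277, 0.1861]
tool_rot: [0.005, 0.048, 0.999, 0.0]
contact_force: [-0.0, -0.9, -1.5]
gripper_width: 0.362
grasp_force: 47.6
```

```bash
python3 - <<'E'
from h import *
heldtop();togo(.514,-.340,.15,3.046)
E
```

```text
held (321.03814697265625, 356.3209533691406) 64.14816284179688 73.27730560302734 at tool z -0.034 [[ 0.0023 -0.0005 -0.034 ]]
held (321.03814697265625, 356.3209533691406) 64.14816284179688 73.27730560302734 at tool z -0.038 [[ 0.0049 -0.0005 -0.038 ]]
togo [ 0.0283 -0.7415  0.0653] yaw 0.0003063274162601696 now [0.5632 0.0277 0.1829] ang 3.04645949112439 t 40.25
```

send_rows --increments '[{"dx":0.026,"dy":-0.741,"dz":0.0,"yaw":0.0,"claw":0.3},{"dx":0.026,"dy":-0.741,"dz":0.0,"yaw":0.0,"claw":0.3},{"dx":0.026,"dy":-0.741,"dz":0.0,"yaw":0.0,"claw":0.3},{"dx":0.026,"dy":-0.741,"dz":0.0,"yaw":0.0,"claw":0.3},{"dx":0.026,"dy":-0.741,"dz":0.0,"yaw":0.0,"claw":0.3},{"dx":0.026,"dy":-0.741,"dz":0.06,"yaw":0.0,"claw":0.3},{"dx":0.026,"dy":-0.741,"dz":0.06,"yaw":0.0,"claw":0.3},{"dx":0.026,"dy":-0.741,"dz":0.06,"yaw":0.0,"claw":0.3},{"dx":0.026,"dy":-0.741,"dz":0.06,"yaw":0.0,"claw":0.3}]'

```text
time: 41.38
tool_pos: [0.5142, -0.3387, 0.1506]
tool_rot: [-0.0, 0.047, 0.999, 0.0]
contact_force: [0.2, 0.0, -1.1]
gripper_width: 0.36
grasp_force: 47.7
```

```bash
python3 - <<'E'
from h import *
holder('w16');s=manip.state();print(s['tool_pos'],s['time'])
togo(.5153,-.340,.052,3.046)
E
```

```text
yellow (330.229736328125, 120.37837982177734) (16.933094024658203, 16.111101150512695) [[ 0.4465 -0.3267  0.028 ]]
[ 0.5144 -0.3387  0.1511] 41.425
togo [-0.0019 -0.0023  0.1983] yaw 0.0013852955337968116 now [ 0.5144 -0.3387  0.1511] ang 3.048077943300695 t 41.425
```

Holder unmoved. Inserting into bore 2.

send_rows --increments '[{"dx":-0.002,"dy":-0.002,"dz":0.09,"yaw":0.0,"claw":0.3},{"dx":-0.002,"dy":-0.002,"dz":0.14,"yaw":0.0,"claw":0.3},{"dx":-0.002,"dy":-0.002,"dz":0.16,"yaw":0.0,"claw":0.3},{"dx":-0.002,"dy":-0.002,"dz":0.173,"yaw":0.0,"claw":0.3},{"dx":-0.002,"dy":-0.002,"dz":0.183,"yaw":0.0,"claw":0.3},{"dx":-0.002,"dy":-0.002,"dz":0.192,"yaw":0.0,"claw":0.3},{"dx":-0.002,"dy":-0.002,"dz":0.199,"yaw":0.0,"claw":0.3},{"dx":-0.002,"dy":-0.002,"dz":0.199,"yaw":0.0,"claw":0.3}]'

```text
time: 42.42
tool_pos: [0.5147, -0.3412, 0.0511]
tool_rot: [-0.0, 0.048, 0.999, -0.0]
contact_force: [-0.3, 0.9, -3.0]
gripper_width: 0.361
grasp_force: 47.7
```

send_rows --increments '[{"dx":0,"dy":0,"dz":0.01,"yaw":0.0,"claw":0.3},{"dx":0,"dy":0,"dz":0.018,"yaw":0.0,"claw":0.3},{"dx":0,"dy":0,"dz":0.021,"yaw":0.0,"claw":0.3},{"dx":0,"dy":0,"dz":0.021,"yaw":0.0,"claw":0.3},{"dx":0,"dy":0,"dz":0.021,"yaw":0.0,"claw":-0.22},{"dx":0,"dy":0,"dz":0.021,"yaw":0.0,"claw":-0.22},{"dx":0,"dy":0,"dz":0.021,"yaw":0.0,"claw":-0.22},{"dx":0,"dy":0,"dz":-0.1,"yaw":0.0,"claw":-0.22},{"dx":0,"dy":0,"dz":-0.2,"yaw":0.0,"claw":-0.22},{"dx":0,"dy":0,"dz":-0.26,"yaw":0.0,"claw":-0.22},{"dx":0,"dy":0,"dz":-0.26,"yaw":0.0,"claw":-0.22},{"dx":0,"dy":0,"dz":-0.26,"yaw":0.0,"claw":-0.22}]'

```text
time: 43.92
tool_pos: [0.5141, -0.3406, 0.1796]
tool_rot: [-0.001, 0.048, 0.999, 0.001]
contact_force: [0.1, 1.0, -0.0]
gripper_width: 0.612
grasp_force: 0.0
```

```bash
python3 - <<'E'
from h import *
celltops(.076,'w17');holder()
togo(.5215,.2447,.19,3.046)
E
```

```text
top (329.9784851074219, 295.9085998535156) 17.46460723876953 [ 0.557 -0.339  0.076] rad 0.011520397105764248
top (318.8175354003906, 232.44313049316406) 18.3911190032959 [ 0.5129 -0.3421  0.076 ] rad 0.011571337154527447
yellow (364.1351318359375, 343.310791015625) (12.823122024536133, 13.97391414642334) [[ 0.6236 -0.3155  0.028 ]]
yellow (331.0135192871094, 120.58108520507812) (14.960308074951172, 14.302711486816406) [[ 0.4465 -0.3268  0.028 ]]
togo [ 0.096   1.166  -0.0197] yaw 0.00020038511756759192 now [ 0.5138 -0.3402  0.1786] ang 3.046300577676351 t 44.025
```

Cells 1 and 2 are both seated, 44 mm apart at the right height. Now cell 3.

send_rows --increments '[{"dx":0.09,"dy":0.6,"dz":-0.02,"yaw":0.0,"claw":-0.22},{"dx":0.09,"dy":1.0,"dz":-0.02,"yaw":0.0,"claw":-0.22},{"dx":0.09,"dy":1.0,"dz":-0.02,"yaw":0.0,"claw":-0.22},{"dx":0.09,"dy":1.0,"dz":-0.02,"yaw":0.0,"claw":-0.22},{"dx":0.09,"dy":1.0,"dz":-0.02,"yaw":0.0,"claw":-0.22},{"dx":0.09,"dy":1.0,"dz":-0.02,"yaw":0.0,"claw":-0.22},{"dx":0.09,"dy":1.0,"dz":-0.02,"yaw":0.0,"claw":-0.22},{"dx":0.09,"dy":1.0,"dz":-0.02,"yaw":0.0,"claw":-0.22},{"dx":0.09,"dy":1.0,"dz":-0.02,"yaw":0.0,"claw":-0.22},{"dx":0.09,"dy":1.0,"dz":-0.02,"yaw":0.0,"claw":-0.22}]'

```text
time: 45.28
tool_pos: [0.5168, 0.1609, 0.1897]
tool_rot: [-0.001, 0.047, 0.999, -0.001]
contact_force: [1.2, -0.2, -0.7]
gripper_width: 0.607
grasp_force: 0.0
```

send_rows --increments '[{"dx":0.006,"dy":0.166,"dz":0.03,"yaw":0.0,"claw":-0.22},{"dx":0.006,"dy":0.166,"dz":0.03,"yaw":0.0,"claw":-0.22},{"dx":0.006,"dy":0.166,"dz":0.03,"yaw":0.0,"claw":-0.22},{"dx":0.006,"dy":0.166,"dz":0.03,"yaw":0.0,"claw":-0.22}]'

```text
time: 45.78
tool_pos: [0.5227, 0.2424, 0.1762]
tool_rot: [-0.0, 0.048, 0.999, -0.0]
contact_force: [-0.1, -0.6, -0.7]
gripper_width: 0.612
grasp_force: 0.0
```

```bash
python3 - <<'E'
from h import *
for P in celltops(.073,'w18'):togo(P[0]+.001,P[1],.034,3.046)
E
```

```text
top (324.2608642578125, 231.82608032226562) 18.478361129760742 [0.5215 0.2442 0.073 ] rad 0.011602143003841672
togo [0.0009 0.0035 0.2848] yaw -0.0009395610129322071 now [0.5228 0.2425 0.1764] ang 3.0445906584806015 t 45.825
```

send_rows --increments '[{"dx":0.001,"dy":0.003,"dz":0.12,"yaw":0.0,"claw":-0.22},{"dx":0.001,"dy":0.003,"dz":0.2,"yaw":0.0,"claw":-0.22},{"dx":0.001,"dy":0.003,"dz":0.25,"yaw":0.0,"claw":-0.22},{"dx":0.001,"dy":0.003,"dz":0.284,"yaw":0.0,"claw":-0.22},{"dx":0.001,"dy":0.003,"dz":0.284,"yaw":0.0,"claw":-0.22},{"dx":0.001,"dy":0.003,"dz":0.284,"yaw":0.0,"claw":-0.22},{"dx":0.001,"dy":0.003,"dz":0.284,"yaw":0.0,"claw":0.3},{"dx":0.001,"dy":0.003,"dz":0.284,"yaw":0.0,"claw":0.3},{"dx":0.001,"dy":0.003,"dz":0.284,"yaw":0.0,"claw":0.3},{"dx":0.001,"dy":0.003,"dz":0.284,"yaw":0.0,"claw":0.3}]'

```text
time: 47.08
tool_pos: [0.5233, 0.2457, 0.036]
tool_rot: [0.001, 0.048, 0.999, 0.0]
contact_force: [-0.2, -0.5, 6.2]
gripper_width: 0.363
grasp_force: 49.9
```

```bash
python3 - <<'E'
from h import *
togo(.562,.0265,.16,3.046)
E
```

```text
togo [-0.1193 -0.4289 -0.248 ] yaw 0.00028680917764016084 now [0.5233 0.2457 0.036 ] ang 3.04643021376646 t 47.075
```

send_rows --increments '[{"dx":0,"dy":0,"dz":-0.1,"yaw":0.0,"claw":0.3},{"dx":0,"dy":0,"dz":-0.22,"yaw":0.0,"claw":0.3},{"dx":-0.119,"dy":-0.429,"dz":-0.248,"yaw":0.0,"claw":0.3},{"dx":-0.119,"dy":-0.429,"dz":-0.248,"yaw":0.0,"claw":0.3},{"dx":-0.119,"dy":-0.429,"dz":-0.248,"yaw":0.0,"claw":0.3},{"dx":-0.119,"dy":-0.429,"dz":-0.248,"yaw":0.0,"claw":0.3},{"dx":-0.119,"dy":-0.429,"dz":-0.248,"yaw":0.0,"claw":0.3},{"dx":-0.119,"dy":-0.429,"dz":-0.248,"yaw":0.0,"claw":0.3},{"dx":-0.119,"dy":-0.429,"dz":-0.248,"yaw":0.0,"claw":0.3},{"dx":-0.119,"dy":-0.429,"dz":-0.248,"yaw":0.0,"claw":0.3}]'

```text
time: 48.32
tool_pos: [0.5607, 0.0273, 0.1581]
tool_rot: [-0.0, 0.047, 0.999, 0.0]
contact_force: [-0.3, -0.3, -1.4]
gripper_width: 0.361
grasp_force: 50.1
```

```bash
python3 - <<'E'
from h import *
heldtop();togo(.5622,.0268,.0775,3.046)
E
```

```text
held (320.8328552246094, 362.9161071777344) 65.58854675292969 75.22980499267578 at tool z -0.034 [[-0.     -0.0006 -0.034 ]]
held (320.8328552246094, 362.9161071777344) 65.58854675292969 75.22980499267578 at tool z -0.038 [[ 0.0027 -0.0006 -0.038 ]]
togo [-0.003  -0.0004  0.1613] yaw 0.0011763476114602749 now [0.5608 0.0271 0.1582] ang 3.0477645214171902 t 48.375
```

send_rows --increments '[{"dx":-0.003,"dy":0,"dz":0.08,"yaw":0.0,"claw":0.3},{"dx":-0.003,"dy":0,"dz":0.12,"yaw":0.0,"claw":0.3},{"dx":-0.003,"dy":0,"dz":0.14,"yaw":0.0,"claw":0.3},{"dx":-0.003,"dy":0,"dz":0.15,"yaw":0.0,"claw":0.3},{"dx":-0.003,"dy":0,"dz":0.158,"yaw":0.0,"claw":0.3},{"dx":-0.003,"dy":0,"dz":0.162,"yaw":0.0,"claw":0.3},{"dx":-0.003,"dy":0,"dz":0.162,"yaw":0.0,"claw":0.3}]'

```text
time: 49.25
tool_pos: [0.5627, 0.026, 0.0777]
tool_rot: [0.0, 0.048, 0.999, -0.0]
contact_force: [0.1, 0.1, -0.8]
gripper_width: 0.36
grasp_force: 50.1
```

send_rows --increments '[{"dx":0,"dy":0,"dz":0.012,"yaw":0.0,"claw":0.3},{"dx":0,"dy":0,"dz":0.022,"yaw":0.0,"claw":0.3},{"dx":0,"dy":0,"dz":0.03,"yaw":0.0,"claw":0.3},{"dx":0,"dy":0,"dz":0.033,"yaw":0.0,"claw":0.3},{"dx":0,"dy":0,"dz":0.033,"yaw":0.0,"claw":0.3},{"dx":0,"dy":0,"dz":0.033,"yaw":0.0,"claw":-0.25},{"dx":0,"dy":0,"dz":0.033,"yaw":0.0,"claw":-0.25},{"dx":0,"dy":0,"dz":0.033,"yaw":0.0,"claw":-0.25},{"dx":0,"dy":0,"dz":-0.07,"yaw":0.0,"claw":-0.25},{"dx":0,"dy":0,"dz":-0.17,"yaw":0.0,"claw":-0.25},{"dx":0,"dy":0,"dz":-0.18,"yaw":0.0,"claw":-0.25},{"dx":0.178,"dy":-0.435,"dz":-0.165,"yaw":0.0,"claw":1},{"dx":0.178,"dy":-0.435,"dz":-0.165,"yaw":0.0,"claw":1},{"dx":0.178,"dy":-0.435,"dz":-0.165,"yaw":0.0,"claw":1},{"dx":0.178,"dy":-0.435,"dz":-0.165,"yaw":0.0,"claw":1},{"dx":0.178,"dy":-0.435,"dz":-0.165,"yaw":0.0,"claw":1},{"dx":0.178,"dy":-0.435,"dz":-0.085,"yaw":0.0,"claw":1},{"dx":0.178,"dy":-0.435,"dz":-0.085,"yaw":0.0,"claw":1}]'

```text
time: 51.5
tool_pos: [0.4508, -0.1798, 0.1159]
tool_rot: [-0.004, 0.047, 0.999, 0.002]
contact_force: [-0.8, 0.0, 0.5]
gripper_width: 0.002
grasp_force: 0.0
```

```bash
python3 - <<'E'
from h import *
c,im=shot('scene','s19')
a=cv2.imread('pics/s15.png').astype(int);r=(slice(260,300),slice(290,335))
print('nest region diff',np.abs(im[r].astype(int)-a[r]).mean(),np.abs(im[r].astype(int)-a[r]).max())
togo(.453,-.182,.039,3.046);print(manip.state()['gripper_width'])
E
```

```text
nest region diff 0.9318518518518518 72
togo [-0.0027 -0.0032  0.158 ] yaw 0.0008662953168456037 now [ 0.4521 -0.1805  0.118 ] ang 3.0472994429752682 t 51.55
0.004209795989969773
```

Cell 3 is seated the same way. Pressing.

send_rows --increments '[{"dx":-0.001,"dy":-0.003,"dz":0.06,"yaw":0.0,"claw":1},{"dx":-0.001,"dy":-0.003,"dz":0.09,"yaw":0.0,"claw":1},{"dx":-0.001,"dy":-0.003,"dz":0.11,"yaw":0.0,"claw":1},{"dx":-0.001,"dy":-0.003,"dz":0.12,"yaw":0.0,"claw":1},{"dx":-0.001,"dy":-0.003,"dz":0.13,"yaw":0.0,"claw":1},{"dx":-0.001,"dy":-0.003,"dz":0.14,"yaw":0.0,"claw":1},{"dx":-0.001,"dy":-0.003,"dz":0.148,"yaw":0.0,"claw":1},{"dx":-0.001,"dy":-0.003,"dz":0.155,"yaw":0.0,"claw":1},{"dx":-0.001,"dy":-0.003,"dz":0.158,"yaw":0.0,"claw":1},{"dx":-0.001,"dy":-0.003,"dz":0.158,"yaw":0.0,"claw":1},{"dx":-0.001,"dy":-0.003,"dz":0.158,"yaw":0.0,"claw":1}]'

```text
time: 52.92
tool_pos: [0.4536, -0.184, 0.0447]
tool_rot: [-0.001, 0.047, 0.999, -0.0]
contact_force: [-13.5, 4.8, 25.1]
gripper_width: 0.002
grasp_force: 12.5
```

send_rows --increments '[{"dx":0,"dy":0,"dz":0,"yaw":0.0,"claw":1},{"dx":0,"dy":0,"dz":0,"yaw":0.0,"claw":1},{"dx":0,"dy":0,"dz":0,"yaw":0.0,"claw":1},{"dx":0,"dy":0,"dz":0,"yaw":0.0,"claw":1},{"dx":0,"dy":0,"dz":0,"yaw":0.0,"claw":1},{"dx":0,"dy":0,"dz":0,"yaw":0.0,"claw":1},{"dx":0,"dy":0,"dz":0,"yaw":0.0,"claw":1},{"dx":0,"dy":0,"dz":0,"yaw":0.0,"claw":1},{"dx":0,"dy":0,"dz":0,"yaw":0.0,"claw":1},{"dx":0,"dy":0,"dz":0,"yaw":0.0,"claw":1}]'

```text
time: 54.18
tool_pos: [0.4536, -0.184, 0.0448]
tool_rot: [-0.001, 0.047, 0.999, -0.0]
contact_force: [-12.5, 4.2, 25.5]
gripper_width: -0.006
grasp_force: 12.5
```

send_rows --increments '[{"dx":0,"dy":0,"dz":-0.03,"yaw":0.0,"claw":1},{"dx":0,"dy":0,"dz":-0.06,"yaw":0.0,"claw":1},{"dx":0,"dy":0,"dz":-0.1,"yaw":0.0,"claw":1},{"dx":0,"dy":0,"dz":-0.2,"yaw":0.0,"claw":0.5},{"dx":0,"dy":0,"dz":-0.28,"yaw":0.0,"claw":-0.22},{"dx":0,"dy":0,"dz":-0.28,"yaw":0.0,"claw":-0.22}]'

```text
time: 54.92
tool_pos: [0.4554, -0.1847, 0.1853]
tool_rot: [0.003, 0.048, 0.999, -0.002]
contact_force: [0.1, -0.5, -0.4]
gripper_width: 0.609
grasp_force: 0.0
```

```bash
python3 - <<'E'
from h import *
im=manip.grab_frame('scene')[:,:,::-1];b=cv2.imread('pics/s19.png').astype(int)
for n,r in(('arm',(slice(255,300),slice(290,320))),('treadle',(slice(235,285),slice(208,265)))):print(n,np.abs(im[r].astype(int)-b[r]).mean())
togo(.563,.0265,.18,3.046)
E
```

```text
arm 0.6414814814814814
treadle 0.7133333333333334
togo [-0.1765  0.4398  0.0051] yaw 0.00020333941625327867 now [ 0.4542 -0.184   0.1826] ang 3.0463050091243797 t 54.975
```

send_rows --increments '[{"dx":-0.176,"dy":0.44,"dz":0.0,"yaw":0.0,"claw":-0.22},{"dx":-0.176,"dy":0.44,"dz":0.0,"yaw":0.0,"claw":-0.22},{"dx":-0.176,"dy":0.44,"dz":0.0,"yaw":0.0,"claw":-0.22},{"dx":-0.176,"dy":0.44,"dz":0.0,"yaw":0.0,"claw":-0.22},{"dx":-0.176,"dy":0.44,"dz":0.0,"yaw":0.0,"claw":-0.22},{"dx":-0.176,"dy":0.44,"dz":0.0,"yaw":0.0,"claw":-0.22},{"dx":-0.176,"dy":0.44,"dz":0.0,"yaw":0.0,"claw":-0.22},{"dx":-0.176,"dy":0.44,"dz":0.0,"yaw":0.0,"claw":-0.22}]'

```text
time: 55.98
tool_pos: [0.5616, 0.0261, 0.1806]
tool_rot: [-0.0, 0.048, 0.999, -0.0]
contact_force: [0.5, 0.3, 0.5]
gripper_width: 0.608
grasp_force: 0.0
```

```bash
python3 - <<'E'
from h import *
togo(.5622,.0265,.0612,3.046)
E
```

```text
togo [-0.0012  0.0009  0.2388] yaw -0.000937247176324559 now [0.5616 0.0261 0.1806] ang 3.044594129235513 t 55.975
```

send_rows --increments '[{"dx":0,"dy":0.0,"dz":0.1,"yaw":0.0,"claw":-0.22},{"dx":0,"dy":0.0,"dz":0.17,"yaw":0.0,"claw":-0.22},{"dx":0,"dy":0.0,"dz":0.21,"yaw":0.0,"claw":-0.22},{"dx":0,"dy":0.0,"dz":0.238,"yaw":0.0,"claw":-0.22},{"dx":0,"dy":0.0,"dz":0.238,"yaw":0.0,"claw":-0.22},{"dx":0,"dy":0.0,"dz":0.238,"yaw":0.0,"claw":0.3},{"dx":0,"dy":0.0,"dz":0.238,"yaw":0.0,"claw":0.3},{"dx":0,"dy":0.0,"dz":0.238,"yaw":0.0,"claw":0.3},{"dx":0,"dy":0.0,"dz":0.238,"yaw":0.0,"claw":0.3},{"dx":0,"dy":0.0,"dz":0.18,"yaw":0.0,"claw":0.3},{"dx":0,"dy":0.0,"dz":0.1,"yaw":0.0,"claw":0.3},{"dx":0,"dy":0.0,"dz":0.0,"yaw":0.0,"claw":0.3},{"dx":0,"dy":0.0,"dz":0.0,"yaw":0.0,"claw":0.3}]'

```text
time: 57.6
tool_pos: [0.5648, 0.0271, 0.186]
tool_rot: [0.005, 0.048, 0.999, -0.0]
contact_force: [0.3, -0.4, -1.4]
gripper_width: 0.36
grasp_force: 47.4
```

```bash
python3 - <<'E'
from h import *
heldtop();togo(.4714,-.3431,.15,3.046)
E
```

```text
held (320.8330383300781, 353.91656494140625) 64.68344116210938 73.41507720947266 at tool z -0.034 [[ 0.0031 -0.0006 -0.034 ]]
held (320.8330383300781, 353.91656494140625) 64.68344116210938 73.41507720947266 at tool z -0.038 [[ 0.0057 -0.0006 -0.038 ]]
togo [ 0.1123 -0.7547  0.0649] yaw 0.0002667262300081556 now [0.5631 0.0272 0.1828] ang 3.046400089345012 t 57.65
```

send_rows --increments '[{"dx":0.111,"dy":-0.755,"dz":0.0,"yaw":0.0,"claw":0.3},{"dx":0.111,"dy":-0.755,"dz":0.0,"yaw":0.0,"claw":0.3},{"dx":0.111,"dy":-0.755,"dz":0.0,"yaw":0.0,"claw":0.3},{"dx":0.111,"dy":-0.755,"dz":0.0,"yaw":0.0,"claw":0.3},{"dx":0.111,"dy":-0.755,"dz":0.0,"yaw":0.0,"claw":0.3},{"dx":0.111,"dy":-0.755,"dz":0.06,"yaw":0.0,"claw":0.3},{"dx":0.111,"dy":-0.755,"dz":0.06,"yaw":0.0,"claw":0.3},{"dx":0.111,"dy":-0.755,"dz":0.06,"yaw":0.0,"claw":0.3},{"dx":0.111,"dy":-0.755,"dz":0.06,"yaw":0.0,"claw":0.3}]'

```text
time: 58.78
tool_pos: [0.4713, -0.342, 0.1505]
tool_rot: [-0.0, 0.047, 0.999, 0.0]
contact_force: [0.3, 0.5, -2.1]
gripper_width: 0.362
grasp_force: 47.6
```

```bash
python3 - <<'E'
from h import *
holder('w20');s=manip.state();print(s['tool_pos'],s['time'])
togo(.472,-.3435,.052,3.046)
E
```

```text
yellow (373.69232177734375, 410.9615478515625) (12.355316162109375, 14.316478729248047) [[ 0.6243 -0.3154  0.028 ]]
yellow (340.91998291015625, 187.94000244140625) (16.263456344604492, 15.697771072387695) [[ 0.4468 -0.3267  0.028 ]]
[ 0.4715 -0.342   0.151 ] 58.825
togo [-0.0011 -0.0029  0.198 ] yaw 0.0014726382795021327 now [ 0.4715 -0.342   0.151 ] ang 3.048208957419253 t 58.825
```

send_rows --increments '[{"dx":-0.001,"dy":-0.002,"dz":0.09,"yaw":0.0,"claw":0.3},{"dx":-0.001,"dy":-0.002,"dz":0.14,"yaw":0.0,"claw":0.3},{"dx":-0.001,"dy":-0.002,"dz":0.16,"yaw":0.0,"claw":0.3},{"dx":-0.001,"dy":-0.002,"dz":0.173,"yaw":0.0,"claw":0.3},{"dx":-0.001,"dy":-0.002,"dz":0.183,"yaw":0.0,"claw":0.3},{"dx":-0.001,"dy":-0.002,"dz":0.192,"yaw":0.0,"claw":0.3},{"dx":-0.001,"dy":-0.002,"dz":0.199,"yaw":0.0,"claw":0.3},{"dx":-0.001,"dy":-0.002,"dz":0.199,"yaw":0.0,"claw":0.3}]'

```text
time: 59.82
tool_pos: [0.4713, -0.3444, 0.051]
tool_rot: [0.0, 0.048, 0.999, 0.0]
contact_force: [-0.1, 1.5, -1.9]
gripper_width: 0.359
grasp_force: 47.6
```

send_rows --increments '[{"dx":0,"dy":0,"dz":0.01,"yaw":0.0,"claw":0.3},{"dx":0,"dy":0,"dz":0.018,"yaw":0.0,"claw":0.3},{"dx":0,"dy":0,"dz":0.021,"yaw":0.0,"claw":0.3},{"dx":0,"dy":0,"dz":0.021,"yaw":0.0,"claw":0.3},{"dx":0,"dy":0,"dz":0.021,"yaw":0.0,"claw":-0.22},{"dx":0,"dy":0,"dz":0.021,"yaw":0.0,"claw":-0.22},{"dx":0,"dy":0,"dz":0.021,"yaw":0.0,"claw":-0.22},{"dx":0,"dy":0,"dz":-0.1,"yaw":0.0,"claw":-0.22},{"dx":0,"dy":0,"dz":-0.2,"yaw":0.0,"claw":-0.22},{"dx":0,"dy":0,"dz":-0.28,"yaw":0.0,"claw":-0.22},{"dx":0,"dy":0,"dz":-0.3,"yaw":0.0,"claw":-0.22},{"dx":0,"dy":0,"dz":-0.3,"yaw":0.0,"claw":-0.22}]'

```text
time: 61.32
tool_pos: [0.4712, -0.3445, 0.201]
tool_rot: [0.0, 0.048, 0.999, -0.0]
contact_force: [0.6, 0.0, -0.7]
gripper_width: 0.615
grasp_force: 0.0
```

```bash
python3 - <<'E'
from h import *
celltops(.076,'w21');holder();shot('scene','s21');shot('top','t21')
a=cv2.imread('pics/scene0.png')[130:420];b=cv2.imread('pics/s21.png')[130:420]
cv2.imwrite('pics/fin.png',cv2.resize(b,(800,362)))
m=(cv2.absdiff(a,b).max(2)>40).astype(np.uint8)
for k in blobs(m,30):x,y,w,h=cv2.boundingRect(k);print('changed',x,y+130,w,h)
E
```

```text
top (340.0, 335.0) 15.524274826049805 [ 0.5568 -0.339   0.076 ] rad 0.011484336497401177
top (330.2449951171875, 280.8868103027344) 16.28316879272461 [ 0.513  -0.3423  0.076 ] rad 0.011551027700685432
top (320.5662841796875, 222.7265167236328) 16.98037338256836 [ 0.4698 -0.345   0.076 ] rad 0.011536402945732178
yellow (369.0, 372.5) (11.0, 12.0) [[ 0.6235 -0.3156  0.028 ]]
yellow (339.8299865722656, 177.30999755859375) (12.727922439575195, 12.586502075195312) [[ 0.4466 -0.3271  0.028 ]]
changed 464 286 22 32
changed 434 278 21 31
changed 403 275 19 31
changed 139 230 59 74
changed 380 130 34 30
changed 328 130 54 36
changed 130 130 60 67
```

View pics/fin.png

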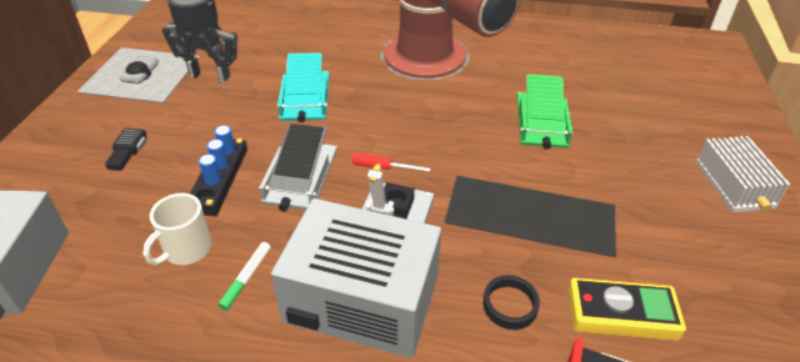

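The final view shows all three cells upright in the holder at about (210–225,135–170). The nest is empty at (400,200), the treadle and contact arm are up, and nothing else has changed. The arm is clear, so I'm handing in.

```bash
python3 -c "
from plant import manip
print(manip.job_done())"
```

```text
the job is handed in; nothing more can be done
None
```

I tested all three cells in order from left to right and stood them in holder bores 3, 2 and 1. The nest is empty, the treadle is up, nothing else was moved, and I handed the job in at about 61 s.

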